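# Sort brass spacers by length into a tray and close it

### The arm

A 7-joint arm with a two-finger parallel gripper is mounted at the origin on a cart in front of the work surface, level with it; the furniture and walls round the work are solid. World frame = base frame: x ahead of the robot, y to its left, z up, the work surface at z = 0. Lengths are in m, angles in rad, forces in N, time in s.
With the tool pointing down it reaches from about 0.425 to 0.875 m from the base axis. Payload 4.7 kg.
Tool frame: the origin (TCP) lies between the finger pads; the fingertips stand 14 mm ahead of it and the grasp point (between the pads) lies 5 mm behind it; z points along the fingers, y is the line along which they close (so a half turn about z gives the same grasp; the last joint's range is limited). The gripper opens to 87 mm and grips with 3 to 60 N. Pads are 19 mm wide; open, the fingers measure 117 mm over their backs; the gripper's body (75 mm by 190 mm) begins 51 mm behind the grasp point.
Start: joints at [1.241, 0.321, -0.07, 1.45, 0.023, 1.371, -0.057], TCP at [0.219, -0.612, 0.237] pointing down, gripper open.
Joint ranges: [-2.86, 2.86], [-0.3, 2.09], [-1.38, 1.24], [0.06, 2.45], [-1.56, 4.7], [0.09, 2.05], [-2.69, 2.69]. Speed limits (rad/s): [2.57, 2.57, 3.14, 3.14, 3.14, 3.14, 3.14].

### API

Orientations are given as a rotation vector (axis times angle).
In Python, from bench import ctrl gives the robot as it stands.
- The arm moves only by the tool step_arm, never from a script. Its argument "commands" is a list of rows, each an object with "travel": the shift along the tool's x, y, z in m, a list of three; "turn": the turn, a rotation vector about the tool's x, y, z in degrees, a list of three. A call has 1 to 5 rows; each row is the pose to reach, as a shift and turn from the pose commanded when the call began, along the tool's axes at that moment; what a row does not reach only later rows make up. A row lasts 1/10 s, in which the tool goes at most 50 mm and 8.59 degrees, less where a joint would pass 70% of its speed; a pose out of reach is approached as far as the arm can. A call with a gripper value outside its range is refused whole. "gripper" is the opening, from 0 (shut) to 1 (fully open), set as the call begins (left out, the last holds). The fingers move at their own pace and stop on an object; "force" is the grip in N (left out, the last holds). Time passes only in rows, so rows that repeat a pose let the fingers close. It gives the time, the measured TCP pose, the force, the opening and the grip force at its end, in the units of the state.
- ctrl.get_state(): the state, without advancing time (a new reading comes with each control period).
- ctrl.get_image(name): name is "side" or "top"; returns the picture (420x560x3 uint8, red, green, blue); there is no depth.
- ctrl.camera_model(name): a dict with "fx", "fy", "cx", "cy" (pixels), "k1" (the pictures are not rectified: a ray, as slopes to the right and down, at radius r is drawn at 1 + k1 r^2 times it, then the intrinsics apply), "R" (3x3) and "t" (3): a world point X has camera coordinates R X + t. Camera axes: x right, y down, z forward; pixel columns grow to the right and rows downward; lengths in m; the calibration is good to about 2 mm. A picture is of the moment at which its call begins. camera_model takes no time and is no camera call.
- ctrl.close_job(): hands the job in; it is judged then, once.
The state is a dict: "time": time; "joint_positions": joint angles; "qd": joint speeds; "joint_torque": joint torques, N m; "position": TCP position; "tool_rot": TCP orientation; "ft_force": force on the tool from outside, world axes, zero at the start; "torque": the same for the moment, N m; "grip_width": opening from 0.0 (shut) to 1.0 (fully open); "grip_force": force on a finger pad.
Only numpy, scipy, OpenCV 4.12 (cv2) and the standard library are available. Lean on these libraries where they do the work, as an engineer would, in place of code of your own. Each camera call takes 0.05 s, during which the arm holds its last target. There are 200 camera calls.

### The job

Sort all the brass hexagonal spacers, those on the white board and any left in the wrong row of the grey tray, by length into the tray's three rows: short, medium and long, each row being just wide enough for its own length. Lay them flat on the floor of their row, below the yellow fill line, and then put the blue lid on the tray so that it sits down fully all round.

Things in the scene. Friction and masses are not known exactly. Their poses are not given: they have to be found in the camera images.
- short_a: Short hexagonal brass spacer, 34 mm long, 16 mm across flats, about 44 g. Origin at its middle, on its axis (8 mm above what it lies on); x runs along its length. It lies on a flat and does not roll by itself. May be absent.
- short_b: Short hexagonal brass spacer, 34 mm long, 16 mm across flats, about 44 g. Origin at its middle, on its axis (8 mm above what it lies on); x runs along its length. It lies on a flat and does not roll by itself. May be absent.
- short_c: Short hexagonal brass spacer, 34 mm long, 16 mm across flats, about 44 g. Origin at its middle, on its axis (8 mm above what it lies on); x runs along its length. It lies on a flat and does not roll by itself. May be absent. If present, it starts in the wrong row, lying across the long row of the tray.
- medium_a: Medium hexagonal brass spacer, 48 mm long, 16 mm across flats, about 62 g. Origin at its middle, on its axis (8 mm above what it lies on); x runs along its length. It lies on a flat and does not roll by itself. May be absent.
- medium_b: Medium hexagonal brass spacer, 48 mm long, 16 mm across flats, about 62 g. Origin at its middle, on its axis (8 mm above what it lies on); x runs along its length. It lies on a flat and does not roll by itself. May be absent.
- medium_c: Medium hexagonal brass spacer, 48 mm long, 16 mm across flats, about 62 g. Origin at its middle, on its axis (8 mm above what it lies on); x runs along its length. It lies on a flat and does not roll by itself. May be absent. If present, it starts in the wrong row, lying across the long row of the tray.
- long_a: Long hexagonal brass spacer, 62 mm long, 16 mm across flats, about 81 g. Origin at its middle, on its axis (8 mm above what it lies on); x runs along its length. It lies on a flat and does not roll by itself. May be absent.
- long_b: Long hexagonal brass spacer, 62 mm long, 16 mm across flats, about 81 g. Origin at its middle, on its axis (8 mm above what it lies on); x runs along its length. It lies on a flat and does not roll by itself. May be absent.
- long_c: Long hexagonal brass spacer, 62 mm long, 16 mm across flats, about 81 g. Origin at its middle, on its axis (8 mm above what it lies on); x runs along its length. It lies on a flat and does not roll by itself. May be absent.
- board: White low work board on feet, fixed, 370 (x) x 980 (y) mm, over the cluttered table; origin on the table under its centre. Its top, on which tray, lid and spacers lie, is 70 mm above the table top.
- tray: Grey open tray fixed to the white board, 193 (its x) x 168 (its y) x 30 mm high, walls and floor 4 mm; origin at the centre of its underside. Two inner walls, rim high, part it into three rows along its y: short at the -x side, medium in the middle, long at +x. A spacer lies across its row (length along the tray's x), up to three side by side. A yellow fill line on the inner end walls is 23 mm above the underside.
- row_short (a point): Centre of the floor of the row for short spacers, 45 mm wide along x, 160 mm long along y, 26 mm deep; axes as the tray's.
- row_medium (a point): Centre of the floor of the row for medium spacers, 59 mm wide along x, 160 mm long along y, 26 mm deep; axes as the tray's.
- row_long (a point): Centre of the floor of the row for long spacers, 73 mm wide along x, 160 mm long along y, 26 mm deep; axes as the tray's.
- lid: Loose blue lid of the tray, 130 to 210 g, 213 (x) x 188 (y) mm; origin at the centre of its skirt's lower edge (on the board top to begin with). Plate underside 10 mm, top 14 mm above the origin. The flared skirt goes 10 mm down round the tray's rim, play 3 mm at its root, 5 mm at its edge. It fits with its x along the tray's x, either way round; fully seated its origin is 20 mm above the tray's. Bar grip on top.
- lid_grip (a point): Middle of the lid's black bar grip (28 mm above the lid's origin): 70 mm long along the lid's x, 16 mm wide, standing 25 mm above the plate. Axes as the lid's.
- tape_white: Roll of white tape lying flat among the spacers, 62 mm across, 20 mm high, origin at the centre of its underside. Not part of the job.

How it is judged:
By the outcome, as a careful person would: the job done as asked, in the order asked, and still so for the second after the job is handed in, with the robot touching nothing.
Of short_a, short_b, short_c, medium_a, medium_b, medium_c, long_a, long_b, long_c only 7 to 9 are there at a start; the rules pass over those that are not, and their reading is None.
At some moment in a run one of lid, long_a, medium_a may be knocked a few centimetres aside while the robot is not near it.
Once in a run the grip may slacken for a moment while it holds something.
It also fails if it takes over 210 s, if anything falls off the work surface, if the arm or the gripper's body presses on something with over 40 N, if the wrist force passes 120 N, or if a joint passes its speed limit or range.

## Working session

There is one attempt and no reset: what is moved stays moved. The work goes in short steps, Python scripts to look and compute and a tool call to move; the robot and the scene stay as the last step left them, time stands still between calls to the robot, and variables do not carry over. Pictures are saved under pics/ and viewed, at most 14 in all, crops included, and the job is handed in when it is done.

Besides the shell and the picture viewer there is one more tool, called in YAML: its name, and indented under it one key for each argument. step_arm: Moves the arm, as the interface text tells. Its arguments: {"type":"object","properties":{"commands":{"type":"array"},"gripper":{"type":"number"},"force":{"type":"number"}},"required":["commands"]}

```bash
ls; mkdir -p pics
python3 - <<'E'
from bench import ctrl
import cv2
s=ctrl.get_state();print({k:s[k] for k in('time','position','tool_rot','grip_width')})
for n in('top','side'):
    cv2.imwrite(f'pics/{n}0.png',ctrl.get_image(n)[:,:,::-1]);print(ctrl.camera_model(n))
E
```

```text
pics
{'time': 0.0, 'position': array([ 0.21888756, -0.61149843,  0.23550307]), 'tool_rot': array([-3.09353004e+00, -5.37066523e-01,  6.10887523e-04]), 'grip_width': 0.999799892695723}
{'fx': 442.48651467956546, 'fy': 442.48651467956546, 'cx': 281.78137255116263, 'cy': 215.2295717073063, 'k1': -0.030778041864356606, 'R': array([[-0.00264342, -0.99997833, -0.00602874],
       [-0.98363205,  0.00368632, -0.18015103],
       [ 0.18016935,  0.00545384, -0.98362049]]), 't': array([-0.01715731,  0.55453863,  1.3320274 ])}
{'fx': 439.52440724222737, 'fy': 439.52440724222737, 'cx': 280.44186456043417, 'cy': 202.2577629844994, 'k1': 0.012847204393003131, 'R': array([[-0.94457629, -0.32776498,  0.01859423],
       [-0.20869697,  0.55578656, -0.80470297],
       [ 0.25341903, -0.76398391, -0.59338637]]), 't': array([0.50734231, 0.1670598 , 1.10256747])}
```

View pics/top0.png

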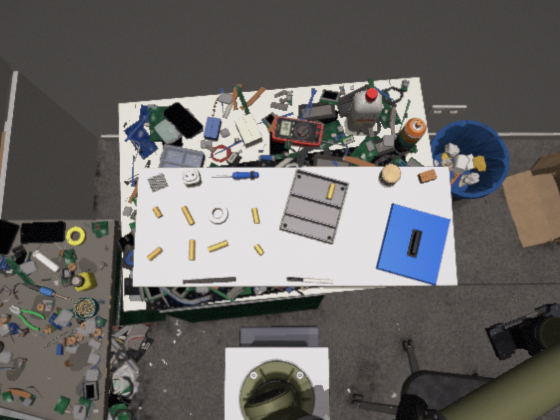

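View pics/side0.png

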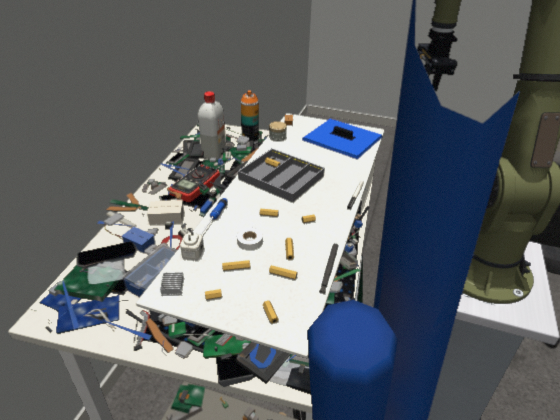

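```bash
cat > h.py <<'E'
import numpy as np,cv2
from scipy.optimize import minimize
from bench import ctrl
Z0=0.07
def proj(n,X):
    m=ctrl.camera_model(n);c=np.asarray(X)@m['R'].T+m['t'];s=c[:,:2]/c[:,2:]
    s=s*(1+m['k1']*(s**2).sum(1,keepdims=True));return s*[m['fx'],m['fy']]+[m['cx'],m['cy']]
def unproj(n,uv,z):
    m=ctrl.camera_model(n);d=(np.array(uv,float)-[m['cx'],m['cy']])/[m['fx'],m['fy']];s=d.copy()
    for _ in range(5): s=d/(1+m['k1']*(s**2).sum())
    r=m['R'].T@[*s,1];C=-m['R'].T@m['t'];return C+r*(z-C[2])/r[2]
def prism(prof,L):  # hex prism along x; prof in y,z
    return np.array([[sx*L/2,y,z] for sx in(-1,1) for y,z in prof])
HEX=[(9.24*np.cos(a)/1e3,9.24*np.sin(a)/1e3+.008) for a in np.arange(6)*np.pi/3]
def box(lx,ly,h): return np.array([[a*lx/2,b*ly/2,c] for a in(-1,1) for b in(-1,1) for c in(0,h)])
def place(M,p,z):
    c,s=np.cos(p[2]),np.sin(p[2]);return M@np.array([[c,s,0],[-s,c,0],[0,0,1]])+[p[0],p[1],z]
def fit(masks,M,p0,z,steps=(.006,.006,.15)):
    """masks: {cam: float mask}; pose x,y,yaw by silhouette"""
    rois={}
    for n in masks:
        q=proj(n,place(M*1.5,p0,z));a=np.floor(q.min(0)-4).astype(int);b=np.ceil(q.max(0)+4).astype(int)
        a=np.maximum(a,0);rois[n]=(a,masks[n][a[1]:b[1],a[0]:b[0]])
    def cost(p):
        t=0
        for n,(a,m) in rois.items():
            S=8;im=np.zeros((m.shape[0]*S,m.shape[1]*S),np.uint8)
            h=cv2.convexHull(((proj(n,place(M,p,z))-a+.5)*S*16).astype(np.int32))
            cv2.fillConvexPoly(im,h,255,shift=4)
            t+=((cv2.resize(im,m.shape[::-1],interpolation=cv2.INTER_AREA)/255.-m)**2).sum()
        return t
    p0=np.array(p0,float);sim=np.array([p0]+[p0+np.eye(3)[i]*steps[i] for i in range(3)])
    for _ in range(2):
        r=minimize(cost,p0,method='Nelder-Mead',options=dict(initial_simplex=sim,xatol=1e-4,fatol=1e-3))
        p0=r.x;sim=np.array([p0]+[p0-np.eye(3)[i]*steps[i]/2 for i in range(3)])
    return r.x,r.fun
def brass(img):
    f=img.astype(float);return np.clip(((f[...,0]-f[...,2])/np.maximum(f[...,0],1)-.1)/.5,0,1)
def blue(img):
    f=img.astype(float);return ((f[...,2]-f[...,0])>60).astype(float)
def spacers(img,extra=0):
    m=brass(img);k=(m>.5).astype(np.uint8);n,l,st,ce=cv2.connectedComponentsWithStats(k);out=[]
    for i in range(1,n):
        if not 35<st[i,4]<260: continue
        w=unproj('top',ce[i],Z0+.01)
        if not(.36<w[0]<.75 and abs(w[1])<.5): continue
        ys,xs=np.nonzero(l==i);pts=np.array([unproj('top',q,Z0+.01)[:2] for q in zip(xs,ys)])
        v=np.linalg.svd(pts-pts.mean(0))[2][0];yaw=np.arctan2(v[1],v[0])
        b=min(((*fit({'top':m},prism(HEX,L),[w[0],w[1],yaw],Z0),L) for L in(.034,.048,.062)),key=lambda r:r[1])
        p=b[0];out.append((ce[i].round(),p.round(4)[:2],round((np.degrees(p[2])+90)%180-90,1),b[2],round(b[1],1),st[i,4]))
    return out
E
python3 - <<'E'
from h import *
img=cv2.imread('pics/top0.png')[:,:,::-1]
for o in spacers(img): print(*o)
w=unproj('top',(413,243),Z0+.01);print('lid',fit({'top':blue(img)},box(.213,.188,.014),[w[0],w[1],.1],Z0,(.02,.02,.2)))
g=img.astype(int);dark=((g.sum(2)<420)).astype(float)
c=unproj('top',(315,207),Z0+.03);print(c)
d=dark.copy();
fl=cv2.morphologyEx(d,cv2.MORPH_CLOSE,np.ones((9,9)))
print('tray',fit({'top':fl},box(.193,.168,.03),[c[0],c[1],-.1],Z0,(.02,.02,.2)))
cv2.imwrite('pics/crop1.png',np.hstack([cv2.resize(img[160:255,270:370],None,fx=4,fy=4,interpolation=cv2.INTER_CUBIC)[:,:,::-1],cv2.cvtColor(cv2.resize((fl[160:255,270:370]*255).astype(np.uint8),None,fx=4,fy=4),cv2.COLOR_GRAY2BGR)]))
E
```

```text
Traceback (most recent call last):
  File "h.py", line 49, in spacers
    b=min(((*fit({'top':m},prism(HEX,L),[w[0],w[1],yaw],Z0),L) for L in(.034,.048,.062)),key=lambda r:r[1])
  File "h.py", line 49, in <genexpr>
    b=min(((*fit({'top':m},prism(HEX,L),[w[0],w[1],yaw],Z0),L) for L in(.034,.048,.062)),key=lambda r:r[1])
             ~~~^^^^^^^^^^^^^^^^^^^^^^^^^^^^^^^^^^^^^^^^^^^
  File "h.py", line 34, in fit
    r=minimize(cost,p0,method='Nelder-Mead',options=dict(initial_simplex=sim,xatol=1e-4,fatol=1e-3))
  File "h.py", line 28, in cost
    h=cv2.convexHull(((proj(n,place(M,p,z))-a+.5)*S*16).astype(np.int32))
                       ~~~~^^^^^^^^^^^^^^^^
  File "h.py", line 6, in proj
    m=ctrl.camera_model(n);c=np.asarray(X)@m['R'].T+m['t'];s=c[:,:2]/c[:,2:]
ValueError: time passes only in moves, steps and waits
```

```bash
sed -i "s/^Z0=0.07/Z0=0.07\nCAM={n:ctrl.camera_model(n) for n in('top','side')}/; s/m=ctrl.camera_model(n);/m=CAM[n];/" h.py
cat > m1.py <<'E'
from h import *
img=cv2.imread('pics/top0.png')[:,:,::-1]
for o in spacers(img): print(*o)
w=unproj('top',(413,243),Z0+.01);print('lid',fit({'top':blue(img)},box(.213,.188,.014),[w[0],w[1],.1],Z0,(.02,.02,.2)))
g=img.astype(int);d=((g.sum(2)<420)).astype(float)
c=unproj('top',(315,207),Z0+.03);print(c)
fl=cv2.morphologyEx(d,cv2.MORPH_CLOSE,np.ones((9,9)))
print('tray',fit({'top':fl},box(.193,.168,.03),[c[0],c[1],-.1],Z0,(.02,.02,.2)))
cv2.imwrite('pics/crop1.png',np.hstack([cv2.resize(img[160:255,270:370],None,fx=4,fy=4,interpolation=cv2.INTER_CUBIC)[:,:,::-1],cv2.cvtColor(cv2.resize((fl[160:255,270:370]*255).astype(np.uint8),None,fx=4,fy=4),cv2.COLOR_GRAY2BGR)]))
E
time python3 m1.py
```

```text
[223. 156.] [0.7438 0.1537] -29.0 0.034 61.8 64
[358. 161.] [ 0.7223 -0.2502] 72.6 0.062 30.2 162
[427. 176.] [ 0.6732 -0.4717] -65.1 0.048 33.1 150
[134. 193.] [0.6183 0.4417] -35.9 0.034 30.6 53
[331. 191.] [ 0.6257 -0.1697] -15.6 0.048 10.1 79
[157. 212.] [0.5614 0.365 ] 31.5 0.034 12.8 50
[188. 215.] [0.5513 0.2704] 27.5 0.048 16.1 94
[255. 215.] [0.5507 0.0626] 12.5 0.034 14.7 71
[192. 250.] [0.4437 0.2536] 1.9 0.048 16.1 98
[218. 246.] [0.4564 0.1753] -69.6 0.048 16.7 96
[259. 249.] [0.4462 0.0515] 35.6 0.034 13.8 49
[154. 254.] [0.4332 0.3675] -48.4 0.048 12.3 72
lid (array([ 0.46496843, -0.41689163, -0.28820921]), np.float64(801.9467435601691))
[ 0.57026444 -0.11956752  0.1       ]
tray (array([ 0.77374032, -0.12509379, -1.24480851]), np.float64(1983.2626374471356))
real	0m0.773s
user	0m2.110s
sys	0m0.044s
```

View pics/crop1.png

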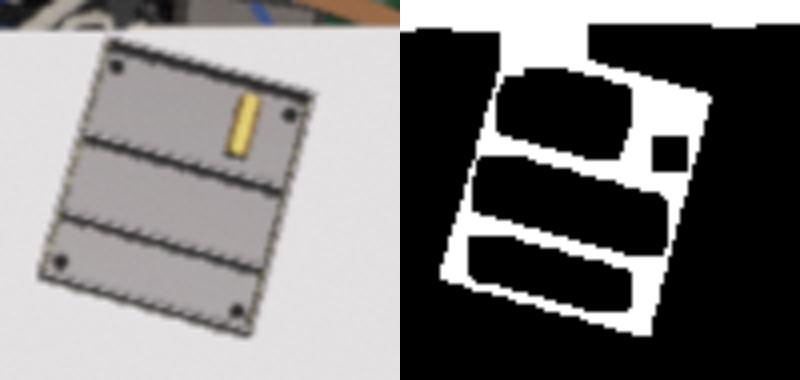

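```bash
python3 - <<'E'
import cv2,numpy as np
img=cv2.imread('pics/top0.png')[:,:,::-1]
for y in (246,250): print([tuple(map(int,q)) for q in img[y,183:202]])
print([tuple(map(int,q)) for q in img[235:266:2,192]])
E
python3 - <<'E'
s=open('h.py').read()
s=s.replace("return np.clip(((f[...,0]-f[...,2])/np.maximum(f[...,0],1)-.1)/.5,0,1)","return np.clip((f[...,0]-f[...,2]-8)/90,0,1)")
open('h.py','w').write(s)
s=open('m1.py').read()
s=s.replace("{'top':blue(img)}","{'top':lm}").replace("w=unproj","lm=blue(img);lm[:200]=0;lm[:,455:]=0;lm=cv2.morphologyEx(lm,cv2.MORPH_CLOSE,np.ones((31,31)))\nw=unproj").replace(",.1],Z0,(.02",",-.2],Z0,(.02").replace("<420","<560").replace("c=unproj","d[:169]=0;c=unproj").replace("-.1],Z0","-.25],Z0")
open('m1.py','w').write(s)
E
python3 m1.py
```

```text
[(226, 224, 225), (227, 224, 226), (227, 225, 227), (227, 225, 226), (226, 223, 225), (216, 208, 204), (190, 172, 145), (204, 177, 107), (222, 196, 113), (213, 183, 105), (173, 144, 84), (147, 123, 87), (183, 171, 159), (219, 215, 213), (226, 223, 225), (227, 225, 226), (228, 225, 227), (227, 224, 226), (227, 224, 226)]
[(227, 224, 226), (227, 225, 227), (226, 224, 226), (227, 225, 226), (226, 223, 225), (207, 197, 188), (191, 169, 129), (212, 184, 109), (223, 195, 112), (210, 181, 103), (169, 142, 81), (147, 125, 89), (194, 183, 170), (224, 219, 218), (227, 224, 226), (227, 224, 226), (227, 224, 226), (226, 224, 226), (227, 224, 226)]
[(228, 225, 226), (226, 224, 225), (207, 191, 167), (214, 181, 104), (214, 183, 105), (215, 184, 106), (214, 185, 107), (214, 184, 106), (203, 175, 100), (202, 174, 99), (205, 178, 101), (200, 175, 100), (169, 150, 97), (222, 219, 221), (227, 224, 226), (227, 224, 226)]
[223. 156.] [0.7436 0.1542] -27.0 0.034 56.5 61
[358. 161.] [ 0.7217 -0.2518] 72.1 0.062 24.2 137
[391. 173.] [ 0.6823 -0.3596] -12.1 0.048 79.1 246
[428. 175.] [ 0.6734 -0.4734] -64.3 0.048 39.0 145
[133. 194.] [0.6237 0.4398] -32.8 0.034 28.9 48
[331. 191.] [ 0.6261 -0.1703] -16.9 0.048 7.8 75
[157. 211.] [0.563  0.3658] 32.6 0.034 9.5 50
[187. 215.] [0.5517 0.2704] 27.9 0.062 12.5 95
[255. 215.] [0.5507 0.0625] 10.4 0.048 10.6 73
[192. 250.] [0.4452 0.2543] -1.1 0.062 9.6 105
[217. 246.] [0.4564 0.1758] -69.5 0.062 9.7 103
[259. 249.] [0.4458 0.0515] 35.8 0.034 7.8 51
[154. 253.] [0.4329 0.368 ] -49.8 0.048 7.8 80
lid (array([ 0.46521389, -0.41599792, -0.2770376 ]), np.float64(374.16116878123796))
[ 0.57026444 -0.11956752  0.1       ]
tray (array([ 0.57607751, -0.11646726, -0.28262208]), np.float64(104.25580930411381))
```

Run:
```python
from h import *
a=cv2.imread('pics/top0.png');b=cv2.imread('pics/side0.png')
S=[(.563,.3658,32.6,.034),(.4458,.0515,35.8,.034),(.5507,.0625,10.4,.048),(.4329,.368,-49.8,.048),(.5517,.2704,27.9,.062),(.4452,.2543,-1.1,.062),(.4564,.1758,-69.5,.062)]
def draw(n,im,col=(0,0,255)):
    im=cv2.resize(im,None,fx=3,fy=3,interpolation=cv2.INTER_CUBIC)
    def pl(P): cv2.polylines(im,[cv2.convexHull(np.int32((proj(n,P)+.5)*3))],True,col,1)
    for x,y,w,L in S: pl(place(prism(HEX,L),(x,y,np.radians(w)),Z0))
    T=box(.193,.168,.03);pl(place(T,(.5761,-.1165,-.2826),Z0));pl(place(T[1::2],(.5761,-.1165,-.2826),Z0))
    pl(place(box(.213,.188,.014),(.4652,-.416,-.277),Z0));
    pl(place(prism(HEX,.048),(.6261,-.1703,-.29),Z0+.004))
    return im
A=draw('top',a)[500:880,400:1370];B=draw('side',b)[330:1000,450:1200]
cv2.imwrite('pics/ov_top.png',cv2.resize(A,None,fx=.82,fy=.82,interpolation=cv2.INTER_AREA));cv2.imwrite('pics/ov_side.png',cv2.resize(B,None,fx=.89,fy=.89,interpolation=cv2.INTER_AREA))
```

```text
(no output)
```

View pics/ov_top.png

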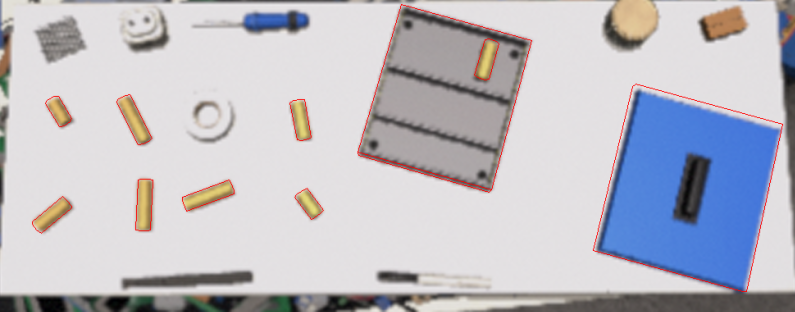

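View pics/ov_side.png

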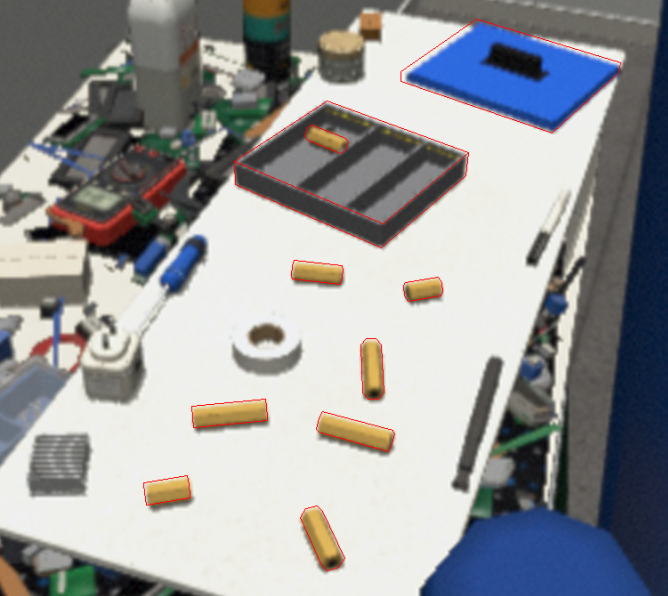

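```bash
cat > p.py <<'E'
from h import *
import sys
TR=(.5761,-.1165,-16.2)
ROW=dict(S=-.070,M=-.014,L=.056)
def slot(r,y): 
    c,s=np.cos(np.radians(TR[2])),np.sin(np.radians(TR[2]));a=ROW[r];return TR[0]+c*a-s*y,TR[1]+s*a+c*y
def now():
    s=ctrl.get_state();from scipy.spatial.transform import Rotation as R
    M=R.from_rotvec(s['tool_rot']).as_matrix();return np.array([*s['position'],np.degrees(np.arctan2(M[1,0],M[0,0]))])
def plan(wps,start=None):
    p=now() if start is None else np.array(start,float);print('at',p.round(4),'t',round(ctrl.get_state()['time'],2))
    for w in wps:
        w=np.array(w,float);d=(w[3]-p[3]+180)%360-180
        n=max(1,int(np.ceil(max(np.linalg.norm(w[:3]-p[:3])/.24,abs(d)/42))));p0=p.copy()
        for i in range(1,n+1):
            q=p0[:3]+(w[:3]-p0[:3])*i/n;c,s=np.cos(np.radians(p[3])),np.sin(np.radians(p[3]))
            dx,dy,dz=q-p[:3];t=np.round([c*dx+s*dy,s*dx-c*dy,-dz],3);r=np.round(p0[3]+d*i/n-p[3])
            p[:3]+=[c*t[0]+s*t[1],s*t[0]-c*t[1],-t[2]];p[3]+=r
            print(t.tolist(),'turn z',-r,'->',p.round(3).tolist())
def check(L,x,y,yaw,z=Z0,side=False):
    img=ctrl.get_image('top');m=brass(img)
    p,c=fit({'top':m},prism(HEX,L),[x,y,np.radians(yaw)],z);return p[0],p[1],np.degrees(p[2]),c
E
python3 -c "
from p import *
x,y=slot('M',-.046)
plan([(.626,-.170,.16,164),(.626,-.170,.091,164),(.626,-.170,.150,164),(x,y,.150,164),(x,y,.091,164),(x,y,.16,164)])"
```

```text
at [ 0.2189 -0.6116  0.2356 19.7018] t 0.1
[0.133, -0.07, 0.019] turn z -36.0 -> [0.321, -0.501, 0.217, 55.702]
[0.148, 0.022, 0.019] turn z -36.0 -> [0.422, -0.391, 0.198, 91.702]
[0.107, 0.105, 0.019] turn z -36.0 -> [0.524, -0.281, 0.179, 127.702]
[0.025, 0.149, 0.019] turn z -36.0 -> [0.626, -0.17, 0.16, 163.702]
[0.0, -0.0, 0.069] turn z -0.0 -> [0.626, -0.17, 0.091, 163.702]
[0.0, -0.0, -0.059] turn z -0.0 -> [0.626, -0.17, 0.15, 163.702]
[0.077, -0.009, -0.0] turn z -0.0 -> [0.55, -0.157, 0.15, 163.702]
[0.0, 0.0, 0.059] turn z -0.0 -> [0.55, -0.157, 0.091, 163.702]
[0.0, 0.0, -0.069] turn z -0.0 -> [0.55, -0.157, 0.16, 163.702]
```

step_arm:
  commands:
    - {"travel": [0.133,-0.07,0.019],"turn": [0,0,-36]}
    - {"travel": [0.133,-0.07,0.019],"turn": [0,0,-36]}
    - {"travel": [0.133,-0.07,0.019],"turn": [0,0,-36]}
    - {"travel": [0.133,-0.07,0.019],"turn": [0,0,-36]}
    - {"travel": [0.133,-0.07,0.019],"turn": [0,0,-36]}
  gripper: 0.4

```text
time: 0.6
position: [0.3221, -0.4996, 0.2172]
tool_rot: [-2.773, -1.475, 0.0]
ft_force: [-0.2, -0.6, 1.0]
grip_width: 0.636
grip_force: 0.0
```

step_arm:
  commands:
    - {"travel": [0.148,0.022,0.019],"turn": [0,0,-36]}
    - {"travel": [0.148,0.022,0.019],"turn": [0,0,-36]}
    - {"travel": [0.148,0.022,0.019],"turn": [0,0,-36]}
    - {"travel": [0.148,0.022,0.019],"turn": [0,0,-36]}
    - {"travel": [0.148,0.022,0.019],"turn": [0,0,-36]}

```text
time: 1.1
position: [0.4222, -0.3916, 0.1982]
tool_rot: [-2.188, -2.254, 0.001]
ft_force: [-0.4, -1.5, 0.2]
grip_width: 0.405
grip_force: 0.0
```

step_arm:
  commands:
    - {"travel": [0.107,0.105,0.019],"turn": [0,0,-36]}
    - {"travel": [0.107,0.105,0.019],"turn": [0,0,-36]}
    - {"travel": [0.107,0.105,0.019],"turn": [0,0,-36]}
    - {"travel": [0.107,0.105,0.019],"turn": [0,0,-36]}
    - {"travel": [0.107,0.105,0.019],"turn": [0,0,-36]}

```text
time: 1.6
position: [0.5237, -0.2828, 0.1791]
tool_rot: [-1.389, -2.817, 0.001]
ft_force: [0.0, -1.2, 0.2]
grip_width: 0.401
grip_force: 0.0
```

step_arm:
  commands:
    - {"travel": [0.025,0.149,0.019],"turn": [0,0,-36]}
    - {"travel": [0.025,0.149,0.019],"turn": [0,0,-36]}
    - {"travel": [0.025,0.149,0.019],"turn": [0,0,-36]}
    - {"travel": [0.025,0.149,0.019],"turn": [0,0,-36]}
    - {"travel": [0.025,0.149,0.019],"turn": [0,0,-36]}

```text
time: 2.1
position: [0.6263, -0.1727, 0.1597]
tool_rot: [-0.453, -3.108, 0.002]
ft_force: [-1.2, 0.0, 0.2]
grip_width: 0.399
grip_force: 0.0
```

step_arm:
  commands:
    - {"travel": [0,0,0.04]}
    - {"travel": [0,0,0.069]}
    - {"travel": [0,0,0.069]}
    - {"travel": [0,0,0.069]}

```text
$.commands[0]: bad value
```

step_arm:
  commands:
    - {"travel": [0,0,0]}
    - {"travel": [0,0,0]}
    - {"travel": [0,0,0]}
    - {"travel": [0,0,0]}
    - {"travel": [0,0,0]}
  gripper: 0.0
  force: 25

```text
$.commands[0]: bad value
```

step_arm:
  commands:
    - {"travel": [0,0,-0.03]}
    - {"travel": [0,0,-0.059]}
    - {"travel": [0,0,-0.059]}
    - {"travel": [0,0,-0.059]}

```text
$.commands[0]: bad value
```

step_arm:
  commands:
    - {"travel": [0,0,0.04],"turn": [0,0,0]}
    - {"travel": [0,0,0.069],"turn": [0,0,0]}
    - {"travel": [0,0,0.069],"turn": [0,0,0]}
    - {"travel": [0,0,0.069],"turn": [0,0,0]}

```text
time: 2.5
position: [0.6252, -0.175, 0.0914]
tool_rot: [-0.461, -3.106, 0.004]
ft_force: [0.6, -0.1, 0.4]
grip_width: 0.397
grip_force: 0.0
```

step_arm:
  commands:
    - {"travel": [0,0,0],"turn": [0,0,0]}
    - {"travel": [0,0,0],"turn": [0,0,0]}
    - {"travel": [0,0,0],"turn": [0,0,0]}
    - {"travel": [0,0,0],"turn": [0,0,0]}
  gripper: 0.0
  force: 25

```text
time: 2.9
position: [0.6267, -0.1709, 0.0919]
tool_rot: [0.446, 3.109, -0.001]
ft_force: [0.6, -0.4, 1.5]
grip_width: 0.194
grip_force: 25.0
```

step_arm:
  commands:
    - {"travel": [0,0,-0.03],"turn": [0,0,0]}
    - {"travel": [0,0,-0.059],"turn": [0,0,0]}
    - {"travel": [0,0,-0.059],"turn": [0,0,0]}
    - {"travel": [0,0,-0.059],"turn": [0,0,0]}

```text
time: 3.3
position: [0.6269, -0.1703, 0.151]
tool_rot: [0.445, 3.109, -0.001]
ft_force: [-0.7, 0.1, -1.4]
grip_width: 0.196
grip_force: 25.0
```

step_arm:
  commands:
    - {"travel": [0.04,-0.004,0],"turn": [0,0,0]}
    - {"travel": [0.077,-0.009,0],"turn": [0,0,0]}
    - {"travel": [0.077,-0.009,0],"turn": [0,0,0]}
    - {"travel": [0.077,-0.009,0],"turn": [0,0,0]}
    - {"travel": [0.077,-0.009,0],"turn": [0,0,0]}

```text
time: 3.8
position: [0.5507, -0.1577, 0.1502]
tool_rot: [0.446, 3.11, 0.0]
ft_force: [0.3, 0.9, -0.4]
grip_width: 0.194
grip_force: 25.0
```

step_arm:
  commands:
    - {"travel": [0,0,0.04],"turn": [0,0,0]}
    - {"travel": [0,0,0.059],"turn": [0,0,0]}
    - {"travel": [0,0,0.059],"turn": [0,0,0]}
    - {"travel": [0,0,0.059],"turn": [0,0,0]}

```text
time: 4.2
position: [0.551, -0.1572, 0.091]
tool_rot: [-0.445, -3.11, -0.002]
ft_force: [1.1, 0.4, 0.1]
grip_width: 0.196
grip_force: 25.0
```

step_arm:
  commands:
    - {"travel": [0,0,0],"turn": [0,0,0]}
    - {"travel": [0,0,0],"turn": [0,0,0]}
    - {"travel": [0,0,0],"turn": [0,0,0]}
  gripper: 0.33

```text
time: 4.5
position: [0.5506, -0.1576, 0.0919]
tool_rot: [0.445, 3.109, -0.0]
ft_force: [0.3, 0.7, 0.8]
grip_width: 0.314
grip_force: 0.0
```

step_arm:
  commands:
    - {"travel": [0,0,-0.03],"turn": [0,0,0]}
    - {"travel": [0,0,-0.069],"turn": [0,0,0]}
    - {"travel": [0,0,-0.069],"turn": [0,0,0]}
    - {"travel": [0,0,-0.069],"turn": [0,0,0]}

```text
time: 4.9
position: [0.551, -0.1577, 0.1618]
tool_rot: [0.445, 3.107, -0.002]
ft_force: [-0.2, 0.1, -1.1]
grip_width: 0.326
grip_force: 0.0
```

```bash
python3 -c "
from p import *
img=ctrl.get_image('top');cv2.imwrite('pics/t2.png',img[:,:,::-1])
for o in spacers(img): 
  if .42<o[1][0]<.64: print(*o)
x,y=.5507,.0625
u,v=slot('M',0)
plan([(x,y,.15,190.4),(x,y,.086,190.4),(x,y,.15,190.4),(u,v,.15,164),(u,v,.092,164),(u,v,.16,164)])"
```

```text
[133. 194.] [0.6238 0.4395] -32.6 0.034 28.8 48
[157. 212.] [0.5622 0.3654] 32.7 0.034 8.7 53
[187. 215.] [0.5521 0.2708] 27.9 0.062 11.2 95
[255. 215.] [0.5504 0.0625] 11.2 0.048 9.3 73
[192. 250.] [0.4455 0.2538] -0.0 0.062 8.0 109
[217. 246.] [0.4563 0.1755] -68.3 0.062 8.1 103
[259. 249.] [0.4459 0.0514] 34.6 0.034 7.2 52
[154. 253.] [0.4337 0.3677] -49.7 0.048 6.6 82
at [ 5.501000e-01 -1.576000e-01  1.605000e-01  1.636864e+02] t 4.95
[0.061, 0.211, 0.011] turn z -27.0 -> [0.551, 0.062, 0.15, 190.686]
[-0.0, 0.0, 0.064] turn z 0.0 -> [0.551, 0.062, 0.086, 190.686]
[-0.0, 0.0, -0.064] turn z 0.0 -> [0.551, 0.062, 0.15, 190.686]
[0.021, -0.174, -0.0] turn z 27.0 -> [0.562, -0.113, 0.15, 163.686]
[-0.0, 0.0, 0.058] turn z -0.0 -> [0.562, -0.113, 0.092, 163.686]
[-0.0, 0.0, -0.068] turn z -0.0 -> [0.562, -0.113, 0.16, 163.686]
```

step_arm:
  commands:
    - {"travel": [0.061,0.211,0.011],"turn": [0,0,-27]}
    - {"travel": [0.061,0.211,0.011],"turn": [0,0,-27]}
    - {"travel": [0.061,0.211,0.011],"turn": [0,0,-27]}
    - {"travel": [0.061,0.211,0.011],"turn": [0,0,-27]}
    - {"travel": [0.061,0.211,0.011],"turn": [0,0,-27]}
  gripper: 0.45

```text
time: 5.45
position: [0.5489, 0.0685, 0.1484]
tool_rot: [0.305, -3.125, -0.005]
ft_force: [-0.3, 0.7, 0.6]
grip_width: 0.447
grip_force: 0.0
```

step_arm:
  commands:
    - {"travel": [0,0,0],"turn": [0,0,0]}
    - {"travel": [0,0,0.035],"turn": [0,0,0]}
    - {"travel": [0,0,0.064],"turn": [0,0,0]}
    - {"travel": [0,0,0.064],"turn": [0,0,0]}
    - {"travel": [0,0,0.064],"turn": [0,0,0]}

```text
time: 5.95
position: [0.5506, 0.0606, 0.0845]
tool_rot: [0.29, -3.126, 0.001]
ft_force: [0.7, -1.0, 0.7]
grip_width: 0.449
grip_force: 0.7
```

step_arm:
  commands:
    - {"travel": [0,0,0],"turn": [0,0,0]}
    - {"travel": [0,0,0],"turn": [0,0,0]}
    - {"travel": [0,0,0],"turn": [0,0,0]}
    - {"travel": [0,0,0],"turn": [0,0,0]}
  gripper: 0.0
  force: 25

```text
time: 6.35
position: [0.5507, 0.062, 0.0854]
tool_rot: [0.293, -3.128, 0.0]
ft_force: [0.0, -0.5, -0.5]
grip_width: 0.192
grip_force: 25.0
```

step_arm:
  commands:
    - {"travel": [0,0,-0.03],"turn": [0,0,0]}
    - {"travel": [0,0,-0.064],"turn": [0,0,0]}
    - {"travel": [0,0,-0.064],"turn": [0,0,0]}
    - {"travel": [0,0,-0.064],"turn": [0,0,0]}

```text
time: 6.75
position: [0.5513, 0.062, 0.1501]
tool_rot: [-0.292, 3.127, -0.001]
ft_force: [0.2, 0.3, -1.5]
grip_width: 0.194
grip_force: 25.0
```

step_arm:
  commands:
    - {"travel": [0.021,-0.174,0],"turn": [0,0,27]}
    - {"travel": [0.021,-0.174,0],"turn": [0,0,27]}
    - {"travel": [0.021,-0.174,0],"turn": [0,0,27]}
    - {"travel": [0.021,-0.174,0],"turn": [0,0,27]}
    - {"travel": [0.021,-0.174,0],"turn": [0,0,27]}

```text
time: 7.25
position: [0.5613, -0.1184, 0.1477]
tool_rot: [-0.456, -3.106, 0.003]
ft_force: [-0.2, 0.9, -0.0]
grip_width: 0.194
grip_force: 25.0
```

step_arm:
  commands:
    - {"travel": [0,0,0],"turn": [0,0,0]}
    - {"travel": [0,0,0.03],"turn": [0,0,0]}
    - {"travel": [0,0,0.058],"turn": [0,0,0]}
    - {"travel": [0,0,0.058],"turn": [0,0,0]}
    - {"travel": [0,0,0.058],"turn": [0,0,0]}

```text
time: 7.75
position: [0.5622, -0.1099, 0.091]
tool_rot: [-0.438, -3.109, -0.002]
ft_force: [-0.4, 0.1, 0.1]
grip_width: 0.193
grip_force: 25.0
```

step_arm:
  commands:
    - {"travel": [0,0,0],"turn": [0,0,0]}
    - {"travel": [0,0,0],"turn": [0,0,0]}
    - {"travel": [0,0,0],"turn": [0,0,0]}
  gripper: 0.33

```text
time: 8.05
position: [0.5627, -0.1124, 0.0919]
tool_rot: [0.444, 3.109, -0.0]
ft_force: [-0.0, -0.6, 1.0]
grip_width: 0.317
grip_force: 0.0
```

step_arm:
  commands:
    - {"travel": [0,0,-0.03],"turn": [0,0,0]}
    - {"travel": [0,0,-0.068],"turn": [0,0,0]}
    - {"travel": [0,0,-0.068],"turn": [0,0,0]}
    - {"travel": [0,0,-0.068],"turn": [0,0,0]}

```text
time: 8.45
position: [0.5632, -0.1129, 0.1607]
tool_rot: [0.445, 3.107, -0.001]
ft_force: [0.9, -0.4, 0.0]
grip_width: 0.327
grip_force: 0.0
```

```bash
cat > nx.py <<'E'
import sys
from p import *
# usage: nx.py L x y yaw row yslot
L,x,y,w=map(float,sys.argv[1:5]);u,v=slot(sys.argv[5],float(sys.argv[6]))
img=ctrl.get_image('top')
for o in spacers(img):
    if .40<o[1][0]<.66 and o[1][1]<.43: print(*o)
p,c=fit({'top':brass(img)},prism(HEX,L),[x,y,np.radians(w)],Z0);print(p,c)
x,y=p[:2];w=w+(np.degrees(p[2])-w+90)%180-90
plan([(x,y,.15,w),(x,y,.086,w),(x,y,.15,w),(u,v,.15,164),(u,v,.092,164),(u,v,.16,164)])
E
python3 nx.py .034 .4459 .0514 215 S -.046
```

```text
[157. 212.] [0.5621 0.3657] 32.5 0.034 8.9 52
[187. 215.] [0.5521 0.2708] 27.9 0.062 11.5 95
[192. 250.] [0.4455 0.2542] -0.8 0.062 8.4 109
[217. 246.] [0.4562 0.1755] -68.4 0.062 8.5 103
[259. 249.] [0.446  0.0515] 37.3 0.034 7.2 52
[154. 253.] [0.4334 0.3678] -49.4 0.048 6.7 81
[0.44598846 0.05163694 3.77624728] 7.120603613994616
at [ 5.623000e-01 -1.128000e-01  1.595000e-01  1.636875e+02] t 8.5
[0.079, 0.063, 0.005] turn z -26.0 -> [0.504, -0.03, 0.154, 189.687]
[0.044, 0.09, 0.004] turn z -27.0 -> [0.446, 0.051, 0.15, 216.687]
[-0.001, 0.0, 0.064] turn z 0.0 -> [0.446, 0.052, 0.086, 216.687]
[0.0, 0.0, -0.064] turn z 0.0 -> [0.446, 0.052, 0.15, 216.687]
[0.038, -0.092, 0.0] turn z 26.0 -> [0.471, -0.045, 0.15, 190.687]
[-0.007, -0.099, 0.0] turn z 27.0 -> [0.496, -0.141, 0.15, 163.687]
[0.0, -0.0, 0.058] turn z -0.0 -> [0.496, -0.141, 0.092, 163.687]
[0.0, -0.0, -0.068] turn z -0.0 -> [0.496, -0.141, 0.16, 163.687]
```

step_arm:
  commands:
    - {"travel": [0.079,0.063,0.005],"turn": [0,0,-26]}
    - {"travel": [0.079,0.063,0.005],"turn": [0,0,-26]}
    - {"travel": [0.079,0.063,0.005],"turn": [0,0,-26]}
    - {"travel": [0.079,0.063,0.005],"turn": [0,0,-26]}
  gripper: 0.45

```text
time: 8.9
position: [0.503, -0.0292, 0.1534]
tool_rot: [0.27, -3.128, 0.001]
ft_force: [-0.2, -0.2, 0.3]
grip_width: 0.447
grip_force: 0.0
```

step_arm:
  commands:
    - {"travel": [0.044,0.09,0.004],"turn": [0,0,-27]}
    - {"travel": [0.044,0.09,0.004],"turn": [0,0,-27]}
    - {"travel": [0.044,0.09,0.004],"turn": [0,0,-27]}
    - {"travel": [0.044,0.09,0.004],"turn": [0,0,-27]}
    - {"travel": [0.044,0.09,0.004],"turn": [0,0,-27]}

```text
time: 9.4
position: [0.4466, 0.0498, 0.1505]
tool_rot: [-0.979, 2.985, 0.0]
ft_force: [-0.5, -0.1, 0.5]
grip_width: 0.448
grip_force: 0.0
```

step_arm:
  commands:
    - {"travel": [0,0,0],"turn": [0,0,0]}
    - {"travel": [0,0,0.035],"turn": [0,0,0]}
    - {"travel": [0,0,0.064],"turn": [0,0,0]}
    - {"travel": [0,0,0.064],"turn": [0,0,0]}
    - {"travel": [0,0,0.064],"turn": [0,0,0]}

```text
time: 9.9
position: [0.4462, 0.0508, 0.0861]
tool_rot: [0.983, -2.983, -0.003]
ft_force: [-0.8, -0.2, -0.1]
grip_width: 0.45
grip_force: 0.0
```

step_arm:
  commands:
    - {"travel": [0,0,0],"turn": [0,0,0]}
    - {"travel": [0,0,0],"turn": [0,0,0]}
    - {"travel": [0,0,0],"turn": [0,0,0]}
    - {"travel": [0,0,0],"turn": [0,0,0]}
  gripper: 0.0
  force: 25

```text
time: 10.3
position: [0.4459, 0.0511, 0.0866]
tool_rot: [-0.988, 2.982, -0.001]
ft_force: [-0.2, 0.2, -0.4]
grip_width: 0.196
grip_force: 25.0
```

step_arm:
  commands:
    - {"travel": [0,0,-0.03],"turn": [0,0,0]}
    - {"travel": [0,0,-0.064],"turn": [0,0,0]}
    - {"travel": [0,0,-0.064],"turn": [0,0,0]}
    - {"travel": [0,0,-0.064],"turn": [0,0,0]}

```text
time: 10.7
position: [0.4463, 0.0509, 0.151]
tool_rot: [-0.988, 2.981, -0.003]
ft_force: [-0.4, -0.2, -0.6]
grip_width: 0.195
grip_force: 25.0
```

step_arm:
  commands:
    - {"travel": [0.038,-0.092,0],"turn": [0,0,26]}
    - {"travel": [0.038,-0.092,0],"turn": [0,0,26]}
    - {"travel": [0.038,-0.092,0],"turn": [0,0,26]}
    - {"travel": [0.038,-0.092,0],"turn": [0,0,26]}

```text
time: 11.1
position: [0.4693, -0.0462, 0.1488]
tool_rot: [0.287, -3.126, -0.003]
ft_force: [0.4, 0.7, -1.0]
grip_width: 0.195
grip_force: 25.0
```

step_arm:
  commands:
    - {"travel": [-0.007,-0.099,0],"turn": [0,0,27]}
    - {"travel": [-0.007,-0.099,0],"turn": [0,0,27]}
    - {"travel": [-0.007,-0.099,0],"turn": [0,0,27]}
    - {"travel": [-0.007,-0.099,0],"turn": [0,0,27]}
    - {"travel": [-0.007,-0.099,0],"turn": [0,0,27]}

```text
time: 11.6
position: [0.4953, -0.1388, 0.1499]
tool_rot: [-0.433, -3.11, -0.001]
ft_force: [0.4, 0.5, -0.2]
grip_width: 0.193
grip_force: 25.0
```

step_arm:
  commands:
    - {"travel": [0,0,0],"turn": [0,0,0]}
    - {"travel": [0,0,0.03],"turn": [0,0,0]}
    - {"travel": [0,0,0.058],"turn": [0,0,0]}
    - {"travel": [0,0,0.058],"turn": [0,0,0]}
    - {"travel": [0,0,0.058],"turn": [0,0,0]}

```text
time: 12.1
position: [0.4955, -0.1401, 0.0929]
tool_rot: [-0.44, -3.11, -0.0]
ft_force: [1.8, 0.3, 0.1]
grip_width: 0.191
grip_force: 25.0
```

step_arm:
  commands:
    - {"travel": [0,0,0],"turn": [0,0,0]}
    - {"travel": [0,0,0],"turn": [0,0,0]}
    - {"travel": [0,0,0],"turn": [0,0,0]}
  gripper: 0.33

```text
time: 12.4
position: [0.4962, -0.1414, 0.0935]
tool_rot: [0.445, 3.108, -0.001]
ft_force: [0.5, 0.1, 0.6]
grip_width: 0.315
grip_force: 0.0
```

step_arm:
  commands:
    - {"travel": [0,0,-0.03],"turn": [0,0,0]}
    - {"travel": [0,0,-0.068],"turn": [0,0,0]}
    - {"travel": [0,0,-0.068],"turn": [0,0,0]}
    - {"travel": [0,0,-0.068],"turn": [0,0,0]}

```text
time: 12.8
position: [0.4964, -0.1415, 0.1618]
tool_rot: [0.445, 3.107, -0.002]
ft_force: [0.1, 1.2, -0.7]
grip_width: 0.33
grip_force: 0.0
```

```bash
python3 nx.py .062 .4562 .1755 111.5 L -.046
```

```text
[157. 212.] [0.5621 0.3657] 32.5 0.034 8.9 52
[187. 215.] [0.5515 0.2705] 27.8 0.048 32.1 95
[187. 237.] [0.4863 0.2711] -2.1 0.048 36.1 102
[218. 246.] [0.4562 0.1758] -68.8 0.062 8.7 104
[154. 253.] [0.4337 0.3679] -49.1 0.048 6.8 82
[0.45613265 0.17581308 1.94462836] 8.581716006664102
at [ 4.955000e-01 -1.414000e-01  1.606000e-01  1.636926e+02] t 12.85
[0.063, 0.147, 0.005] turn z 26.0 -> [0.476, 0.017, 0.156, 137.693]
[0.122, 0.104, 0.006] turn z 26.0 -> [0.456, 0.176, 0.15, 111.693]
[-0.001, -0.0, 0.064] turn z 0.0 -> [0.456, 0.175, 0.086, 111.693]
[0.0, -0.0, -0.064] turn z 0.0 -> [0.456, 0.175, 0.15, 111.693]
[-0.193, 0.01, -0.0] turn z -26.0 -> [0.537, -0.0, 0.15, 137.693]
[-0.178, -0.076, -0.0] turn z -26.0 -> [0.618, -0.176, 0.15, 163.693]
[0.001, -0.0, 0.058] turn z -0.0 -> [0.617, -0.176, 0.092, 163.693]
[-0.0, -0.0, -0.068] turn z -0.0 -> [0.617, -0.176, 0.16, 163.693]
```

step_arm:
  commands:
    - {"travel": [0.063,0.147,0.005],"turn": [0,0,26]}
    - {"travel": [0.063,0.147,0.005],"turn": [0,0,26]}
    - {"travel": [0.063,0.147,0.005],"turn": [0,0,26]}
    - {"travel": [0.063,0.147,0.005],"turn": [0,0,26]}
    - {"travel": [0.063,0.147,0.005],"turn": [0,0,26]}
  gripper: 0.45

```text
time: 13.35
position: [0.4751, 0.0209, 0.1545]
tool_rot: [-1.124, -2.932, 0.0]
ft_force: [0.2, 0.1, 0.2]
grip_width: 0.447
grip_force: 0.0
```

step_arm:
  commands:
    - {"travel": [0.121,0.104,0.006],"turn": [0,0,26]}
    - {"travel": [0.121,0.104,0.006],"turn": [0,0,26]}
    - {"travel": [0.121,0.104,0.006],"turn": [0,0,26]}
    - {"travel": [0.121,0.104,0.006],"turn": [0,0,26]}
    - {"travel": [0.121,0.104,0.006],"turn": [0,0,26]}

```text
time: 13.85
position: [0.4555, 0.18, 0.149]
tool_rot: [-1.755, -2.603, -0.002]
ft_force: [0.3, 0.0, 0.9]
grip_width: 0.449
grip_force: 0.0
```

step_arm:
  commands:
    - {"travel": [0,0,0],"turn": [0,0,0]}
    - {"travel": [0,0,0.035],"turn": [0,0,0]}
    - {"travel": [0,0,0.064],"turn": [0,0,0]}
    - {"travel": [0,0,0.064],"turn": [0,0,0]}
    - {"travel": [0,0,0.064],"turn": [0,0,0]}

```text
time: 14.35
position: [0.4576, 0.1734, 0.0849]
tool_rot: [-1.767, -2.597, 0.002]
ft_force: [0.1, -0.1, -0.2]
grip_width: 0.45
grip_force: 0.0
```

step_arm:
  commands:
    - {"travel": [0,0,0],"turn": [0,0,0]}
    - {"travel": [0,0,0],"turn": [0,0,0]}
    - {"travel": [0,0,0],"turn": [0,0,0]}
    - {"travel": [0,0,0],"turn": [0,0,0]}
  gripper: 0.0
  force: 25

```text
time: 14.75
position: [0.4569, 0.1755, 0.0855]
tool_rot: [1.764, 2.599, -0.001]
ft_force: [0.6, -0.0, -0.3]
grip_width: 0.197
grip_force: 25.0
```

step_arm:
  commands:
    - {"travel": [0,0,-0.03],"turn": [0,0,0]}
    - {"travel": [0,0,-0.064],"turn": [0,0,0]}
    - {"travel": [0,0,-0.064],"turn": [0,0,0]}
    - {"travel": [0,0,-0.064],"turn": [0,0,0]}

```text
time: 15.15
position: [0.4573, 0.1758, 0.1499]
tool_rot: [1.763, 2.598, 0.0]
ft_force: [0.0, -0.2, -0.2]
grip_width: 0.201
grip_force: 25.0
```

step_arm:
  commands:
    - {"travel": [-0.193,0.01,0],"turn": [0,0,-26]}
    - {"travel": [-0.193,0.01,0],"turn": [0,0,-26]}
    - {"travel": [-0.193,0.01,0],"turn": [0,0,-26]}
    - {"travel": [-0.193,0.01,0],"turn": [0,0,-26]}
    - {"travel": [-0.193,0.01,0],"turn": [0,0,-26]}

```text
time: 15.65
position: [0.5387, -0.0089, 0.1472]
tool_rot: [-1.15, -2.922, 0.004]
ft_force: [-0.3, 0.3, -0.8]
grip_width: 0.19
grip_force: 25.0
```

step_arm:
  commands:
    - {"travel": [-0.178,-0.076,0],"turn": [0,0,-26]}
    - {"travel": [-0.178,-0.076,0],"turn": [0,0,-26]}
    - {"travel": [-0.178,-0.076,0],"turn": [0,0,-26]}
    - {"travel": [-0.178,-0.076,0],"turn": [0,0,-26]}
    - {"travel": [-0.178,-0.076,0],"turn": [0,0,-26]}

```text
time: 16.15
position: [0.6178, -0.1845, 0.1461]
tool_rot: [-0.462, -3.105, 0.003]
ft_force: [-0.7, -0.2, -0.8]
grip_width: 0.193
grip_force: 25.0
```

step_arm:
  commands:
    - {"travel": [0,0,0],"turn": [0,0,0]}
    - {"travel": [0,0,0],"turn": [0,0,0]}
    - {"travel": [0,0,0.03],"turn": [0,0,0]}
    - {"travel": [0,0,0.058],"turn": [0,0,0]}
    - {"travel": [0,0,0.058],"turn": [0,0,0]}

```text
time: 16.65
position: [0.6174, -0.1734, 0.09]
tool_rot: [-0.44, -3.109, -0.0]
ft_force: [-0.8, -0.6, -0.9]
grip_width: 0.193
grip_force: 25.0
```

step_arm:
  commands:
    - {"travel": [0,0,0],"turn": [0,0,0]}
    - {"travel": [0,0,0],"turn": [0,0,0]}
    - {"travel": [0,0,0],"turn": [0,0,0]}
    - {"travel": [0,0,0],"turn": [0,0,0]}
  gripper: 0.33

```text
time: 17.05
position: [0.6183, -0.1755, 0.0921]
tool_rot: [0.445, 3.109, -0.001]
ft_force: [-0.3, 0.2, -0.8]
grip_width: 0.325
grip_force: 0.0
```

step_arm:
  commands:
    - {"travel": [0,0,-0.03],"turn": [0,0,0]}
    - {"travel": [0,0,-0.068],"turn": [0,0,0]}
    - {"travel": [0,0,-0.068],"turn": [0,0,0]}
    - {"travel": [0,0,-0.068],"turn": [0,0,0]}

```text
time: 17.45
position: [0.6188, -0.1758, 0.1608]
tool_rot: [0.445, 3.108, -0.001]
ft_force: [-0.3, -0.2, -0.7]
grip_width: 0.329
grip_force: 0.0
```

```bash
python3 nx.py .062 .4863 .2711 178 L 0; python3 -c "
import cv2;from bench import ctrl
a=ctrl.get_image('top')[150:280,130:390,::-1];cv2.imwrite('pics/t5.png',cv2.resize(a,None,fx=3,fy=3,interpolation=cv2.INTER_CUBIC))"
```

```text
[312. 211.] [ 0.5609 -0.1102] -18.2 0.034 13.8 69
[157. 212.] [0.563  0.3655] 32.4 0.034 8.8 55
[187. 215.] [0.5513 0.2701] 28.3 0.048 31.8 95
[327. 215.] [ 0.5484 -0.1566] -17.1 0.034 22.6 60
[187. 237.] [0.4864 0.2711] -1.7 0.048 36.2 102
[322. 232.] [ 0.4989 -0.1423] -19.2 0.034 25.8 42
[154. 253.] [0.4337 0.3677] -49.7 0.048 6.4 82
[0.48485648 0.27092056 3.12214183] 53.6502409329745
at [ 6.179000e-01 -1.758000e-01  1.594000e-01  1.636916e+02] t 17.5
[0.127, 0.196, 0.005] turn z -8.0 -> [0.551, 0.048, 0.154, 171.692]
[0.098, 0.211, 0.004] turn z -7.0 -> [0.485, 0.271, 0.15, 178.692]
[-0.0, 0.0, 0.064] turn z -0.0 -> [0.485, 0.271, 0.086, 178.692]
[-0.0, 0.0, -0.064] turn z -0.0 -> [0.485, 0.271, 0.15, 178.692]
[-0.077, -0.2, 0.0] turn z 7.0 -> [0.557, 0.069, 0.15, 171.692]
[-0.101, -0.189, 0.0] turn z 8.0 -> [0.63, -0.132, 0.15, 163.692]
[-0.0, 0.0, 0.058] turn z -0.0 -> [0.63, -0.132, 0.092, 163.692]
[-0.0, 0.0, -0.068] turn z -0.0 -> [0.63, -0.132, 0.16, 163.692]
```

View pics/t5.png

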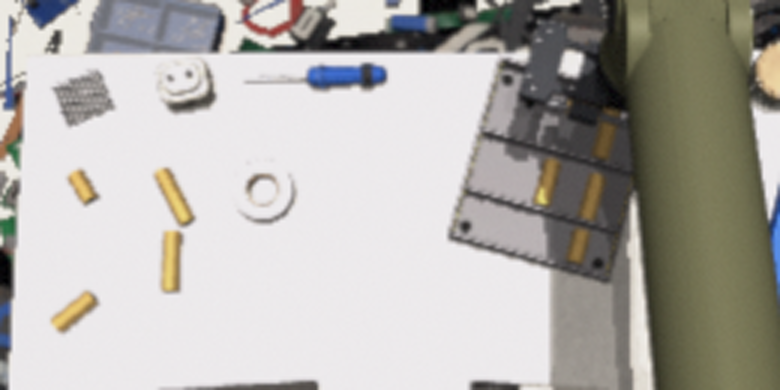

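step_arm:
  commands:
    - {"travel": [0.127,0.196,0.005],"turn": [0,0,-8]}
    - {"travel": [0.127,0.196,0.005],"turn": [0,0,-8]}
    - {"travel": [0.127,0.196,0.005],"turn": [0,0,-8]}
    - {"travel": [0.127,0.196,0.005],"turn": [0,0,-8]}
    - {"travel": [0.127,0.196,0.005],"turn": [0,0,-8]}
  gripper: 0.45

```text
time: 18.05
position: [0.5488, 0.0519, 0.1534]
tool_rot: [-0.222, -3.131, -0.001]
ft_force: [0.4, -0.6, 0.2]
grip_width: 0.449
grip_force: 0.0
```

step_arm:
  commands:
    - {"travel": [0.097,0.211,0.004],"turn": [0,0,-7]}
    - {"travel": [0.097,0.211,0.004],"turn": [0,0,-7]}
    - {"travel": [0.097,0.211,0.004],"turn": [0,0,-7]}
    - {"travel": [0.097,0.211,0.004],"turn": [0,0,-7]}
    - {"travel": [0.097,0.211,0.004],"turn": [0,0,-7]}

```text
time: 18.55
position: [0.4829, 0.2743, 0.1496]
tool_rot: [-0.03, -3.139, -0.001]
ft_force: [0.2, 1.1, 0.3]
grip_width: 0.448
grip_force: 0.0
```

step_arm:
  commands:
    - {"travel": [0,0,0],"turn": [0,0,0]}
    - {"travel": [0,0,0],"turn": [0,0,0]}
    - {"travel": [0,0,0.035],"turn": [0,0,0]}
    - {"travel": [0,0,0.064],"turn": [0,0,0]}
    - {"travel": [0,0,0.064],"turn": [0,0,0]}

```text
time: 19.05
position: [0.4873, 0.2688, 0.0855]
tool_rot: [0.041, 3.141, -0.001]
ft_force: [-0.4, -1.0, -0.0]
grip_width: 0.447
grip_force: 0.0
```

step_arm:
  commands:
    - {"travel": [0,0,0],"turn": [0,0,0]}
    - {"travel": [0,0,0],"turn": [0,0,0]}
    - {"travel": [0,0,0],"turn": [0,0,0]}
    - {"travel": [0,0,0],"turn": [0,0,0]}
  gripper: 0.0
  force: 25

```text
time: 19.45
position: [0.4858, 0.2703, 0.0864]
tool_rot: [-0.037, -3.141, 0.001]
ft_force: [0.9, 0.4, -1.5]
grip_width: 0.198
grip_force: 25.0
```

step_arm:
  commands:
    - {"travel": [0,0,-0.03],"turn": [0,0,0]}
    - {"travel": [0,0,-0.064],"turn": [0,0,0]}
    - {"travel": [0,0,-0.064],"turn": [0,0,0]}
    - {"travel": [0,0,-0.064],"turn": [0,0,0]}

```text
time: 19.85
position: [0.486, 0.2707, 0.1509]
tool_rot: [0.036, 3.14, -0.001]
ft_force: [0.0, 0.3, -1.0]
grip_width: 0.195
grip_force: 25.0
```

step_arm:
  commands:
    - {"travel": [-0.077,-0.2,0],"turn": [0,0,7]}
    - {"travel": [-0.077,-0.2,0],"turn": [0,0,7]}
    - {"travel": [-0.077,-0.2,0],"turn": [0,0,7]}
    - {"travel": [-0.077,-0.2,0],"turn": [0,0,7]}
    - {"travel": [-0.077,-0.2,0],"turn": [0,0,7]}

```text
time: 20.35
position: [0.559, 0.0609, 0.1483]
tool_rot: [-0.242, -3.13, 0.006]
ft_force: [-0.2, -0.8, -0.9]
grip_width: 0.193
grip_force: 25.0
```

step_arm:
  commands:
    - {"travel": [-0.1,-0.189,0],"turn": [0,0,8]}
    - {"travel": [-0.1,-0.189,0],"turn": [0,0,8]}
    - {"travel": [-0.1,-0.189,0],"turn": [0,0,8]}
    - {"travel": [-0.1,-0.189,0],"turn": [0,0,8]}
    - {"travel": [-0.1,-0.189,0],"turn": [0,0,8]}

```text
time: 20.85
position: [0.6295, -0.1404, 0.1479]
tool_rot: [-0.459, -3.106, 0.005]
ft_force: [0.5, -0.7, -0.2]
grip_width: 0.195
grip_force: 25.0
```

step_arm:
  commands:
    - {"travel": [0,0,0],"turn": [0,0,0]}
    - {"travel": [0,0,0],"turn": [0,0,0]}
    - {"travel": [0,0,0.03],"turn": [0,0,0]}
    - {"travel": [0,0,0.058],"turn": [0,0,0]}
    - {"travel": [0,0,0.058],"turn": [0,0,0]}

```text
time: 21.35
position: [0.6284, -0.1286, 0.0903]
tool_rot: [-0.438, -3.108, -0.002]
ft_force: [-0.1, 0.1, -1.2]
grip_width: 0.193
grip_force: 25.0
```

step_arm:
  commands:
    - {"travel": [0,0,0],"turn": [0,0,0]}
    - {"travel": [0,0,0],"turn": [0,0,0]}
    - {"travel": [0,0,0],"turn": [0,0,0]}
    - {"travel": [0,0,0],"turn": [0,0,0]}
  gripper: 0.33

```text
time: 21.75
position: [0.6301, -0.1322, 0.0933]
tool_rot: [0.445, 3.109, -0.001]
ft_force: [-0.4, 0.0, -0.5]
grip_width: 0.326
grip_force: 0.0
```

step_arm:
  commands:
    - {"travel": [0,0,-0.03],"turn": [0,0,0]}
    - {"travel": [0,0,-0.068],"turn": [0,0,0]}
    - {"travel": [0,0,-0.068],"turn": [0,0,0]}
    - {"travel": [0,0,-0.068],"turn": [0,0,0]}

```text
time: 22.15
position: [0.6305, -0.1324, 0.162]
tool_rot: [0.445, 3.107, -0.001]
ft_force: [-0.7, 0.0, -0.3]
grip_width: 0.33
grip_force: 0.0
```

```bash
python3 nx.py .062 .552 .2705 208 L .046
```

```text
[312. 210.] [ 0.5628 -0.1111] -15.4 0.034 19.2 59
[157. 212.] [0.5622 0.3654] 31.6 0.034 8.6 54
[187. 215.] [0.5516 0.2705] 28.1 0.062 11.3 96
[154. 253.] [0.4337 0.3679] -49.1 0.048 6.5 82
[0.55162601 0.27053569 3.63332822] 11.27111709171686
at [ 6.29600e-01 -1.32500e-01  1.60500e-01  1.63683e+02] t 22.2
[0.094, 0.182, 0.005] turn z -22.0 -> [0.591, 0.069, 0.156, 185.683]
[0.019, 0.205, 0.006] turn z -22.0 -> [0.551, 0.271, 0.15, 207.683]
[-0.0, -0.0, 0.064] turn z -0.0 -> [0.551, 0.271, 0.086, 207.683]
[-0.0, -0.0, -0.064] turn z -0.0 -> [0.551, 0.271, 0.15, 207.683]
[0.043, -0.18, -0.0] turn z 22.0 -> [0.597, 0.091, 0.15, 185.683]
[-0.028, -0.183, -0.0] turn z 22.0 -> [0.643, -0.088, 0.15, 163.683]
[0.0, 0.0, 0.058] turn z -0.0 -> [0.643, -0.088, 0.092, 163.683]
[0.0, 0.0, -0.068] turn z -0.0 -> [0.643, -0.088, 0.16, 163.683]
```

step_arm:
  commands:
    - {"travel": [0.094,0.182,0.005],"turn": [0,0,-22]}
    - {"travel": [0.094,0.182,0.005],"turn": [0,0,-22]}
    - {"travel": [0.094,0.182,0.005],"turn": [0,0,-22]}
    - {"travel": [0.094,0.182,0.005],"turn": [0,0,-22]}
    - {"travel": [0.094,0.182,0.005],"turn": [0,0,-22]}
  gripper: 0.45

```text
time: 22.7
position: [0.5872, 0.0777, 0.1549]
tool_rot: [0.174, -3.135, -0.006]
ft_force: [0.1, 0.9, -0.3]
grip_width: 0.449
grip_force: 0.0
```

step_arm:
  commands:
    - {"travel": [0.019,0.205,0.006],"turn": [0,0,-22]}
    - {"travel": [0.019,0.205,0.006],"turn": [0,0,-22]}
    - {"travel": [0.019,0.205,0.006],"turn": [0,0,-22]}
    - {"travel": [0.019,0.205,0.006],"turn": [0,0,-22]}
    - {"travel": [0.019,0.205,0.006],"turn": [0,0,-22]}

```text
time: 23.2
position: [0.5467, 0.2788, 0.1488]
tool_rot: [0.768, -3.044, -0.008]
ft_force: [0.0, 0.4, 1.0]
grip_width: 0.454
grip_force: 0.0
```

step_arm:
  commands:
    - {"travel": [0,0,0],"turn": [0,0,0]}
    - {"travel": [0,0,0],"turn": [0,0,0]}
    - {"travel": [0,0,0.035],"turn": [0,0,0]}
    - {"travel": [0,0,0.064],"turn": [0,0,0]}
    - {"travel": [0,0,0.064],"turn": [0,0,0]}

```text
time: 23.7
position: [0.5537, 0.2683, 0.0853]
tool_rot: [-0.745, 3.051, -0.001]
ft_force: [-0.3, -0.9, -0.2]
grip_width: 0.448
grip_force: 0.0
```

step_arm:
  commands:
    - {"travel": [0,0,0],"turn": [0,0,0]}
    - {"travel": [0,0,0],"turn": [0,0,0]}
    - {"travel": [0,0,0],"turn": [0,0,0]}
    - {"travel": [0,0,0],"turn": [0,0,0]}
  gripper: 0.0
  force: 25

```text
time: 24.1
position: [0.5515, 0.2702, 0.0854]
tool_rot: [0.751, -3.05, 0.0]
ft_force: [0.2, 0.3, -1.0]
grip_width: 0.197
grip_force: 25.0
```

step_arm:
  commands:
    - {"travel": [0,0,-0.03],"turn": [0,0,0]}
    - {"travel": [0,0,-0.064],"turn": [0,0,0]}
    - {"travel": [0,0,-0.064],"turn": [0,0,0]}
    - {"travel": [0,0,-0.064],"turn": [0,0,0]}

```text
time: 24.5
position: [0.5517, 0.2708, 0.15]
tool_rot: [-0.751, 3.049, -0.001]
ft_force: [-0.6, 0.0, -1.4]
grip_width: 0.192
grip_force: 25.0
```

step_arm:
  commands:
    - {"travel": [0.043,-0.18,0],"turn": [0,0,22]}
    - {"travel": [0.043,-0.18,0],"turn": [0,0,22]}
    - {"travel": [0.043,-0.18,0],"turn": [0,0,22]}
    - {"travel": [0.043,-0.18,0],"turn": [0,0,22]}
    - {"travel": [0.043,-0.18,0],"turn": [0,0,22]}

```text
time: 25.0
position: [0.5981, 0.0825, 0.1471]
tool_rot: [0.139, -3.136, 0.007]
ft_force: [0.5, -0.8, -1.4]
grip_width: 0.195
grip_force: 25.0
```

step_arm:
  commands:
    - {"travel": [-0.028,-0.183,0],"turn": [0,0,22]}
    - {"travel": [-0.028,-0.183,0],"turn": [0,0,22]}
    - {"travel": [-0.028,-0.183,0],"turn": [0,0,22]}
    - {"travel": [-0.028,-0.183,0],"turn": [0,0,22]}
    - {"travel": [-0.028,-0.183,0],"turn": [0,0,22]}

```text
time: 25.5
position: [0.6428, -0.0961, 0.1471]
tool_rot: [-0.46, -3.105, 0.006]
ft_force: [-0.1, -0.0, -0.6]
grip_width: 0.192
grip_force: 25.0
```

step_arm:
  commands:
    - {"travel": [0,0,0],"turn": [0,0,0]}
    - {"travel": [0,0,0],"turn": [0,0,0]}
    - {"travel": [0,0,0],"turn": [0,0,0]}
    - {"travel": [0,0,0],"turn": [0,0,0]}

```text
time: 25.9
position: [0.6429, -0.0861, 0.1496]
tool_rot: [-0.441, -3.11, -0.0]
ft_force: [-0.3, 0.4, -1.0]
grip_width: 0.199
grip_force: 25.0
```

step_arm:
  commands:
    - {"travel": [0,0,0.03],"turn": [0,0,0]}
    - {"travel": [0,0,0.058],"turn": [0,0,0]}
    - {"travel": [0,0,0.058],"turn": [0,0,0]}
    - {"travel": [0,0,0.058],"turn": [0,0,0]}

```text
time: 26.3
position: [0.6428, -0.087, 0.0915]
tool_rot: [-0.444, -3.109, -0.0]
ft_force: [0.1, 0.4, -0.5]
grip_width: 0.199
grip_force: 25.0
```

step_arm:
  commands:
    - {"travel": [0,0,0],"turn": [0,0,0]}
    - {"travel": [0,0,0],"turn": [0,0,0]}
    - {"travel": [0,0,0],"turn": [0,0,0]}
    - {"travel": [0,0,0],"turn": [0,0,0]}
  gripper: 0.33

```text
time: 26.7
position: [0.6432, -0.0878, 0.0919]
tool_rot: [0.445, 3.109, -0.0]
ft_force: [0.3, -0.1, 0.5]
grip_width: 0.329
grip_force: 0.0
```

step_arm:
  commands:
    - {"travel": [0,0,-0.03],"turn": [0,0,0]}
    - {"travel": [0,0,-0.068],"turn": [0,0,0]}
    - {"travel": [0,0,-0.068],"turn": [0,0,0]}
    - {"travel": [0,0,-0.068],"turn": [0,0,0]}

```text
time: 27.1
position: [0.6437, -0.0878, 0.1607]
tool_rot: [0.445, 3.108, -0.001]
ft_force: [-0.3, 0.0, -0.6]
grip_width: 0.331
grip_force: 0.0
```

```bash
python3 nx.py .034 .5622 .3654 212 S 0
```

```text
[157. 212.] [0.5621 0.3657] 32.5 0.034 8.8 52
[154. 253.] [0.4334 0.3678] -49.4 0.048 6.6 81
[0.56258657 0.36537128 3.6866205 ] 8.81160536545773
at [ 6.428000e-01 -8.800000e-02  1.594000e-01  1.636924e+02] t 27.15
[0.102, 0.206, 0.005] turn z -24.0 -> [0.603, 0.138, 0.154, 187.692]
[0.009, 0.23, 0.004] turn z -24.0 -> [0.563, 0.365, 0.15, 211.692]
[0.0, 0.0, 0.064] turn z 0.0 -> [0.563, 0.365, 0.086, 211.692]
[0.0, 0.0, -0.064] turn z 0.0 -> [0.563, 0.365, 0.15, 211.692]
[0.144, -0.182, 0.0] turn z 24.0 -> [0.536, 0.135, 0.15, 187.692]
[0.058, -0.226, 0.0] turn z 24.0 -> [0.509, -0.097, 0.15, 163.692]
[0.0, 0.0, 0.058] turn z -0.0 -> [0.509, -0.097, 0.092, 163.692]
[0.0, 0.0, -0.068] turn z -0.0 -> [0.509, -0.097, 0.16, 163.692]
```

step_arm:
  commands:
    - {"travel": [0.102,0.206,0.005],"turn": [0,0,-24]}
    - {"travel": [0.102,0.206,0.005],"turn": [0,0,-24]}
    - {"travel": [0.102,0.206,0.005],"turn": [0,0,-24]}
    - {"travel": [0.102,0.206,0.005],"turn": [0,0,-24]}
    - {"travel": [0.102,0.206,0.005],"turn": [0,0,-24]}
  gripper: 0.45

```text
time: 27.65
position: [0.6003, 0.1433, 0.1532]
tool_rot: [0.219, -3.131, -0.003]
ft_force: [-0.3, 0.2, -0.7]
grip_width: 0.452
grip_force: 0.0
```

step_arm:
  commands:
    - {"travel": [0.009,0.23,0.004],"turn": [0,0,-24]}
    - {"travel": [0.009,0.23,0.004],"turn": [0,0,-24]}
    - {"travel": [0.009,0.23,0.004],"turn": [0,0,-24]}
    - {"travel": [0.009,0.23,0.004],"turn": [0,0,-24]}
    - {"travel": [0.009,0.23,0.004],"turn": [0,0,-24]}

```text
time: 28.15
position: [0.56, 0.3694, 0.1488]
tool_rot: [0.865, -3.017, -0.003]
ft_force: [-0.3, 0.2, 0.5]
grip_width: 0.452
grip_force: 0.0
```

step_arm:
  commands:
    - {"travel": [0,0,0],"turn": [0,0,0]}
    - {"travel": [0,0,0],"turn": [0,0,0]}
    - {"travel": [0,0,0],"turn": [0,0,0]}
    - {"travel": [0,0,0],"turn": [0,0,0]}

```text
time: 28.55
position: [0.5643, 0.363, 0.1499]
tool_rot: [0.853, -3.023, 0.002]
ft_force: [-0.3, 0.7, -0.3]
grip_width: 0.451
grip_force: 0.0
```

step_arm:
  commands:
    - {"travel": [0,0,0.035],"turn": [0,0,0]}
    - {"travel": [0,0,0.064],"turn": [0,0,0]}
    - {"travel": [0,0,0.064],"turn": [0,0,0]}
    - {"travel": [0,0,0.064],"turn": [0,0,0]}

```text
time: 28.95
position: [0.564, 0.3637, 0.0863]
tool_rot: [0.855, -3.023, 0.001]
ft_force: [-0.3, -1.1, -0.3]
grip_width: 0.449
grip_force: 0.0
```

step_arm:
  commands:
    - {"travel": [0,0,0],"turn": [0,0,0]}
    - {"travel": [0,0,0],"turn": [0,0,0]}
    - {"travel": [0,0,0],"turn": [0,0,0]}
    - {"travel": [0,0,0],"turn": [0,0,0]}
  gripper: 0.0
  force: 25

```text
time: 29.35
position: [0.5632, 0.3652, 0.0866]
tool_rot: [-0.858, 3.022, -0.0]
ft_force: [-0.8, -0.1, 0.5]
grip_width: 0.196
grip_force: 25.0
```

step_arm:
  commands:
    - {"travel": [0,0,-0.03],"turn": [0,0,0]}
    - {"travel": [0,0,-0.064],"turn": [0,0,0]}
    - {"travel": [0,0,-0.064],"turn": [0,0,0]}
    - {"travel": [0,0,-0.064],"turn": [0,0,0]}

```text
time: 29.75
position: [0.5635, 0.3656, 0.1512]
tool_rot: [-0.858, 3.021, 0.0]
ft_force: [-0.3, -0.6, -0.8]
grip_width: 0.194
grip_force: 25.0
```

step_arm:
  commands:
    - {"travel": [0.144,-0.182,0],"turn": [0,0,24]}
    - {"travel": [0.144,-0.182,0],"turn": [0,0,24]}
    - {"travel": [0.144,-0.182,0],"turn": [0,0,24]}
    - {"travel": [0.144,-0.182,0],"turn": [0,0,24]}
    - {"travel": [0.144,-0.182,0],"turn": [0,0,24]}

```text
time: 30.25
position: [0.5352, 0.1295, 0.1486]
tool_rot: [0.204, -3.132, 0.005]
ft_force: [0.5, 0.1, 0.1]
grip_width: 0.195
grip_force: 25.0
```

step_arm:
  commands:
    - {"travel": [0.058,-0.226,0],"turn": [0,0,24]}
    - {"travel": [0.058,-0.226,0],"turn": [0,0,24]}
    - {"travel": [0.058,-0.226,0],"turn": [0,0,24]}
    - {"travel": [0.058,-0.226,0],"turn": [0,0,24]}
    - {"travel": [0.058,-0.226,0],"turn": [0,0,24]}

```text
time: 30.75
position: [0.5071, -0.1017, 0.1492]
tool_rot: [-0.452, -3.107, 0.003]
ft_force: [-0.2, -0.4, -0.0]
grip_width: 0.194
grip_force: 25.0
```

step_arm:
  commands:
    - {"travel": [0,0,0],"turn": [0,0,0]}
    - {"travel": [0,0,0],"turn": [0,0,0]}
    - {"travel": [0,0,0],"turn": [0,0,0]}
    - {"travel": [0,0,0],"turn": [0,0,0]}

```text
time: 31.15
position: [0.5092, -0.095, 0.1503]
tool_rot: [-0.44, -3.11, -0.001]
ft_force: [0.2, -0.5, -1.0]
grip_width: 0.193
grip_force: 25.0
```

step_arm:
  commands:
    - {"travel": [0,0,0.03],"turn": [0,0,0]}
    - {"travel": [0,0,0.058],"turn": [0,0,0]}
    - {"travel": [0,0,0.058],"turn": [0,0,0]}
    - {"travel": [0,0,0.058],"turn": [0,0,0]}

```text
time: 31.55
position: [0.509, -0.0957, 0.0928]
tool_rot: [-0.442, -3.109, -0.001]
ft_force: [-0.3, 0.2, -0.4]
grip_width: 0.197
grip_force: 25.0
```

step_arm:
  commands:
    - {"travel": [0,0,0],"turn": [0,0,0]}
    - {"travel": [0,0,0],"turn": [0,0,0]}
    - {"travel": [0,0,0],"turn": [0,0,0]}
    - {"travel": [0,0,0],"turn": [0,0,0]}
  gripper: 0.33

```text
time: 31.95
position: [0.5094, -0.0972, 0.0931]
tool_rot: [0.446, 3.109, -0.001]
ft_force: [-0.4, 0.6, -0.8]
grip_width: 0.322
grip_force: 0.0
```

step_arm:
  commands:
    - {"travel": [0,0,-0.03],"turn": [0,0,0]}
    - {"travel": [0,0,-0.068],"turn": [0,0,0]}
    - {"travel": [0,0,-0.068],"turn": [0,0,0]}
    - {"travel": [0,0,-0.068],"turn": [0,0,0]}

```text
time: 32.35
position: [0.5097, -0.0973, 0.1614]
tool_rot: [0.446, 3.108, -0.002]
ft_force: [-0.4, -0.3, -0.6]
grip_width: 0.33
grip_force: 0.0
```

```bash
python3 nx.py .048 .4335 .3678 130.6 M .046
```

```text
[154. 253.] [0.4337 0.3677] -49.8 0.048 6.9 81
[0.43365557 0.36766996 2.27247588] 6.919353240206758
at [ 5.08800e-01 -9.73000e-02  1.60300e-01  1.63677e+02] t 32.4
[0.101, 0.213, 0.005] turn z 17.0 -> [0.472, 0.136, 0.155, 146.677]
[0.159, 0.173, 0.005] turn z 16.0 -> [0.434, 0.367, 0.15, 130.677]
[0.0, -0.0, 0.064] turn z 0.0 -> [0.434, 0.367, 0.086, 130.677]
[0.0, -0.0, -0.064] turn z 0.0 -> [0.434, 0.367, 0.15, 130.677]
[-0.211, -0.088, 0.0] turn z -17.0 -> [0.505, 0.15, 0.15, 147.677]
[-0.177, -0.147, 0.0] turn z -16.0 -> [0.576, -0.069, 0.15, 163.677]
[0.0, 0.0, 0.058] turn z -0.0 -> [0.576, -0.069, 0.092, 163.677]
[0.0, 0.0, -0.068] turn z -0.0 -> [0.576, -0.069, 0.16, 163.677]
```

step_arm:
  commands:
    - {"travel": [0.101,0.213,0.005],"turn": [0,0,17]}
    - {"travel": [0.101,0.213,0.005],"turn": [0,0,17]}
    - {"travel": [0.101,0.213,0.005],"turn": [0,0,17]}
    - {"travel": [0.101,0.213,0.005],"turn": [0,0,17]}
    - {"travel": [0.101,0.213,0.005],"turn": [0,0,17]}
  gripper: 0.45

```text
time: 32.9
position: [0.47, 0.1387, 0.1544]
tool_rot: [-0.896, -3.009, 0.001]
ft_force: [0.5, -0.4, 0.3]
grip_width: 0.45
grip_force: 0.0
```

step_arm:
  commands:
    - {"travel": [0.159,0.173,0.005],"turn": [0,0,16]}
    - {"travel": [0.159,0.173,0.005],"turn": [0,0,16]}
    - {"travel": [0.159,0.173,0.005],"turn": [0,0,16]}
    - {"travel": [0.159,0.173,0.005],"turn": [0,0,16]}
    - {"travel": [0.159,0.173,0.005],"turn": [0,0,16]}

```text
time: 33.4
position: [0.4341, 0.3626, 0.1489]
tool_rot: [-1.311, -2.854, 0.004]
ft_force: [0.5, -0.9, 0.9]
grip_width: 0.447
grip_force: 0.0
```

step_arm:
  commands:
    - {"travel": [0,0,0],"turn": [0,0,0]}
    - {"travel": [0,0,0],"turn": [0,0,0]}
    - {"travel": [0,0,0],"turn": [0,0,0]}
    - {"travel": [0,0,0],"turn": [0,0,0]}

```text
time: 33.8
position: [0.4361, 0.3596, 0.15]
tool_rot: [1.315, 2.853, -0.003]
ft_force: [-0.3, -0.7, -0.5]
grip_width: 0.452
grip_force: 0.0
```

step_arm:
  commands:
    - {"travel": [0,0,0.035],"turn": [0,0,0]}
    - {"travel": [0,0,0.064],"turn": [0,0,0]}
    - {"travel": [0,0,0.064],"turn": [0,0,0]}
    - {"travel": [0,0,0.064],"turn": [0,0,0]}

```text
time: 34.2
position: [0.436, 0.36, 0.0864]
tool_rot: [1.314, 2.853, -0.001]
ft_force: [-0.7, 0.1, -0.5]
grip_width: 0.454
grip_force: 0.0
```

step_arm:
  commands:
    - {"travel": [0,0,0],"turn": [0,0,0]}
    - {"travel": [0,0,0],"turn": [0,0,0]}
    - {"travel": [0,0,0],"turn": [0,0,0]}
    - {"travel": [0,0,0],"turn": [0,0,0]}
  gripper: 0.0
  force: 25

```text
time: 34.6
position: [0.4353, 0.3616, 0.0868]
tool_rot: [1.311, 2.855, 0.0]
ft_force: [0.5, -0.5, -0.3]
grip_width: 0.192
grip_force: 25.0
```

step_arm:
  commands:
    - {"travel": [0,0,-0.03],"turn": [0,0,0]}
    - {"travel": [0,0,-0.064],"turn": [0,0,0]}
    - {"travel": [0,0,-0.064],"turn": [0,0,0]}
    - {"travel": [0,0,-0.064],"turn": [0,0,0]}

```text
time: 35.0
position: [0.4354, 0.3619, 0.1512]
tool_rot: [1.31, 2.854, 0.001]
ft_force: [-0.0, -0.4, -1.9]
grip_width: 0.195
grip_force: 25.0
```

step_arm:
  commands:
    - {"travel": [-0.211,-0.088,0],"turn": [0,0,-17]}
    - {"travel": [-0.211,-0.088,0],"turn": [0,0,-17]}
    - {"travel": [-0.211,-0.088,0],"turn": [0,0,-17]}
    - {"travel": [-0.211,-0.088,0],"turn": [0,0,-17]}
    - {"travel": [-0.211,-0.088,0],"turn": [0,0,-17]}

```text
time: 35.5
position: [0.5059, 0.1403, 0.1491]
tool_rot: [-0.877, -3.015, 0.004]
ft_force: [1.1, 0.2, -1.3]
grip_width: 0.194
grip_force: 25.0
```

step_arm:
  commands:
    - {"travel": [-0.177,-0.147,0],"turn": [0,0,-16]}
    - {"travel": [-0.177,-0.147,0],"turn": [0,0,-16]}
    - {"travel": [-0.177,-0.147,0],"turn": [0,0,-16]}
    - {"travel": [-0.177,-0.147,0],"turn": [0,0,-16]}
    - {"travel": [-0.177,-0.147,0],"turn": [0,0,-16]}

```text
time: 36.0
position: [0.5766, -0.0797, 0.1487]
tool_rot: [-0.453, -3.106, 0.002]
ft_force: [1.2, -0.1, -0.7]
grip_width: 0.198
grip_force: 25.0
```

step_arm:
  commands:
    - {"travel": [0,0,0],"turn": [0,0,0]}
    - {"travel": [0,0,0],"turn": [0,0,0]}
    - {"travel": [0,0,0],"turn": [0,0,0]}
    - {"travel": [0,0,0],"turn": [0,0,0]}

```text
time: 36.4
position: [0.5765, -0.0725, 0.1504]
tool_rot: [-0.441, -3.11, -0.0]
ft_force: [-0.7, 0.6, -0.5]
grip_width: 0.194
grip_force: 25.0
```

step_arm:
  commands:
    - {"travel": [0,0,0.03],"turn": [0,0,0]}
    - {"travel": [0,0,0.058],"turn": [0,0,0]}
    - {"travel": [0,0,0.058],"turn": [0,0,0]}
    - {"travel": [0,0,0.058],"turn": [0,0,0]}

```text
time: 36.8
position: [0.5767, -0.0734, 0.093]
tool_rot: [-0.443, -3.109, -0.0]
ft_force: [1.5, -0.3, 0.1]
grip_width: 0.19
grip_force: 25.0
```

step_arm:
  commands:
    - {"travel": [0,0,0],"turn": [0,0,0]}
    - {"travel": [0,0,0],"turn": [0,0,0]}
    - {"travel": [0,0,0],"turn": [0,0,0]}
    - {"travel": [0,0,0],"turn": [0,0,0]}
  gripper: 0.33

```text
time: 37.2
position: [0.5773, -0.0746, 0.0933]
tool_rot: [0.446, 3.109, -0.001]
ft_force: [0.5, -0.8, 0.0]
grip_width: 0.321
grip_force: 0.0
```

step_arm:
  commands:
    - {"travel": [0,0,-0.03],"turn": [0,0,0]}
    - {"travel": [0,0,-0.068],"turn": [0,0,0]}
    - {"travel": [0,0,-0.1],"turn": [0,0,0]}
    - {"travel": [0,0,-0.1],"turn": [0,0,0]}

```text
time: 37.6
position: [0.5798, -0.074, 0.1976]
tool_rot: [0.444, 3.102, -0.001]
ft_force: [0.1, -0.4, -0.1]
grip_width: 0.331
grip_force: 0.0
```

```bash
python3 -c "
import cv2;from bench import ctrl
a=ctrl.get_image('top')[150:300,130:460,::-1];cv2.imwrite('pics/t8.png',cv2.resize(a,None,fx=2.4,fy=2.4,interpolation=cv2.INTER_CUBIC))"
```

```text
(no output)
```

View pics/t8.png

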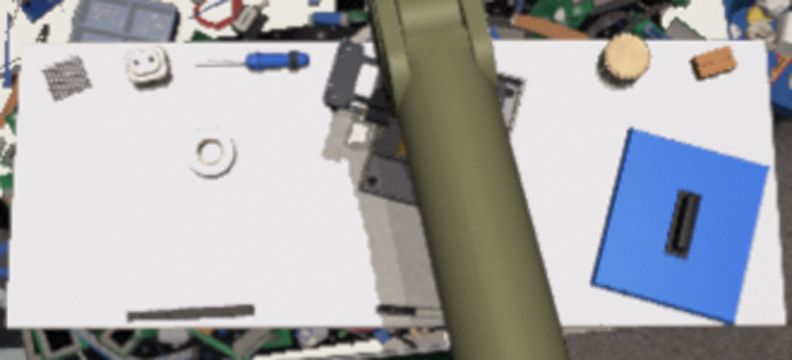

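Run:
```python
from p import *
img=ctrl.get_image('top');f=img.astype(float)
bl=np.clip((f[...,2]-f[...,0])/(np.median((f[...,2]-f[...,0])[255:275,400:430])),0,1)
print(np.median(f[255:275,400:430],axis=(0,1)))
k=(bl>.5).astype(np.uint8);n,l,st,ce=cv2.connectedComponentsWithStats(k);i=l[265,410]
cs,_=cv2.findContours((l==i).astype(np.uint8),cv2.RETR_EXTERNAL,cv2.CHAIN_APPROX_NONE)
F=np.zeros(k.shape,np.uint8);cv2.drawContours(F,cs,-1,1,-1)
D=cv2.dilate(F,np.ones((3,3)));E=cv2.erode(F,np.ones((5,5)));m=np.where(E>0,1,bl*D)
M=np.vstack([box(.213,.188,0)[::2],box(.209,.184,0)[::2]+[0,0,.014]])
p,c=fit({'top':m},M,[.465,-.416,-.277],Z0,(.02,.02,.1));print('lid',p,np.degrees(p[2]),c)
dk=np.clip((330-f.sum(2))/200,0,1)*E
g,c=fit({'top':dk},box(.07,.016,.025),[p[0],p[1],p[2]],Z0+.014,(.01,.01,.1));print('grip',g,np.degrees(g[2]),c)
side=ctrl.get_image('side');cv2.imwrite('pics/s8.png',side[:,:,::-1])
a=cv2.resize(img[195:295,370:460,::-1],None,fx=6,fy=6,interpolation=cv2.INTER_CUBIC)
def pl(P): cv2.polylines(a,[cv2.convexHull(np.int32((proj('top',P)+.5-[370,195])*6))],True,(0,0,255),1)
pl(place(M,p,Z0));pl(place(box(.07,.016,.025),g,Z0+.014));cv2.imwrite('pics/ov8.png',a)
x,y=g[:2];plan([(x,y,.20,164),(x,y,.104,164)])
```

```text
[ 81. 133. 225.]
lid [ 0.46291821 -0.41833705 -0.27933398] -16.004658273349758 222.12711115382973
grip [ 0.46119153 -0.41513229 -0.27632427] -15.832214276133861 23.10053089196463
at [ 5.767000e-01 -7.470000e-02  1.923000e-01  1.636817e+02] t 37.75
[0.008, -0.18, -0.004] turn z -0.0 -> [0.518, -0.245, 0.196, 163.682]
[0.007, -0.179, -0.004] turn z -0.0 -> [0.461, -0.415, 0.2, 163.682]
[0.0, -0.0, 0.096] turn z -0.0 -> [0.461, -0.415, 0.104, 163.682]
```

View pics/ov8.png

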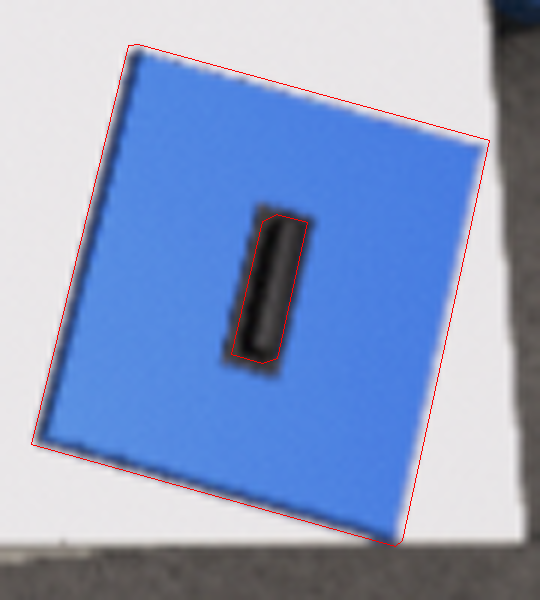

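View pics/s8.png

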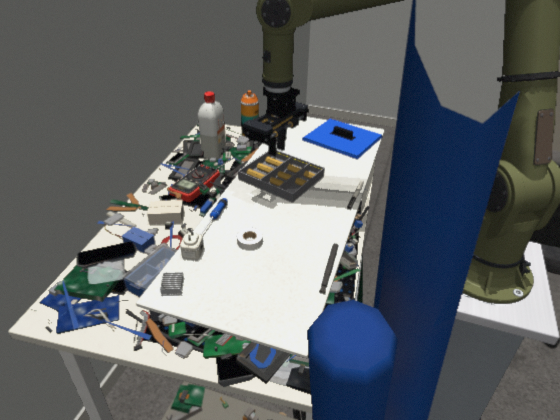

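step_arm:
  commands:
    - {"travel": [0.008,-0.18,-0.004],"turn": [0,0,0]}
    - {"travel": [0.008,-0.18,-0.004],"turn": [0,0,0]}
    - {"travel": [0.008,-0.18,-0.004],"turn": [0,0,0]}
    - {"travel": [0.008,-0.18,-0.004],"turn": [0,0,0]}
    - {"travel": [0.008,-0.18,-0.004],"turn": [0,0,0]}
  gripper: 0.5

```text
time: 38.25
position: [0.5154, -0.2517, 0.1945]
tool_rot: [-0.46, -3.104, 0.002]
ft_force: [-1.6, 0.3, -0.7]
grip_width: 0.502
grip_force: 0.0
```

step_arm:
  commands:
    - {"travel": [0.007,-0.179,-0.004],"turn": [0,0,0]}
    - {"travel": [0.007,-0.179,-0.004],"turn": [0,0,0]}
    - {"travel": [0.007,-0.179,-0.004],"turn": [0,0,0]}
    - {"travel": [0.007,-0.179,-0.004],"turn": [0,0,0]}
    - {"travel": [0.007,-0.179,-0.004],"turn": [0,0,0]}

```text
time: 38.75
position: [0.4584, -0.4199, 0.1984]
tool_rot: [-0.458, -3.105, -0.001]
ft_force: [0.5, -0.2, -0.8]
grip_width: 0.502
grip_force: 0.0
```

step_arm:
  commands:
    - {"travel": [0,0,0],"turn": [0,0,0]}
    - {"travel": [0,0,0],"turn": [0,0,0]}
    - {"travel": [0,0,0],"turn": [0,0,0]}
    - {"travel": [0,0,0],"turn": [0,0,0]}
    - {"travel": [0,0,0],"turn": [0,0,0]}

```text
time: 39.25
position: [0.4623, -0.414, 0.2008]
tool_rot: [0.443, 3.11, -0.001]
ft_force: [0.1, -0.0, 0.0]
grip_width: 0.499
grip_force: 0.0
```

Run:
```python
from p import *
img=ctrl.get_image('top');m=brass(img)
c,s=np.cos(np.radians(TR[2])),np.sin(np.radians(TR[2]))
for r,L,ys in(('S',.034,(-.046,0)),('M',.048,(-.046,0,.046)),('L',.062,(-.046,0,.046))):
    for yy in ys:
        u,v=slot(r,yy);p,e=fit({'top':m},prism(HEX,L),[u,v,np.radians(TR[2])],Z0+.004)
        d=p[:2]-TR[:2];print(r,((c*d[0]+s*d[1]-ROW[r])*1e3).round(1),((-s*d[0]+c*d[1])*1e3).round(1),np.degrees(p[2]).round(1),round(e,1))
g=img.astype(int);d=((g.sum(2)<560)).astype(float);d[:169]=0
print('tray',fit({'top':cv2.morphologyEx(d,cv2.MORPH_CLOSE,np.ones((9,9)))},box(.193,.168,.03),[TR[0],TR[1],-.28],Z0,(.01,.01,.1)))
a=np.hstack([cv2.resize(img[160:255,270:370,::-1],None,fx=4,fy=4,interpolation=cv2.INTER_CUBIC),cv2.resize(ctrl.get_image('side')[140:235,230:330,::-1],None,fx=4,fy=4,interpolation=cv2.INTER_CUBIC)])
cv2.imwrite('pics/tray9.png',a)
plan([(.461,-.415,.103,164)])
```

```text
S 3.0 -45.9 -16.7 28.1
S 2.0 0.6 -16.8 27.0
M -0.9 -46.4 -16.4 63.5
M 1.5 1.6 -15.9 89.7
M -0.2 41.4 -16.0 37.4
L 1.8 -43.1 -15.8 46.9
L 0.7 2.4 -15.7 81.5
L 3.5 46.5 -15.8 59.3
tray (array([ 0.57607994, -0.11665081, -0.28400406]), np.float64(52.80353710111496))
at [  0.4621  -0.4144   0.2008 163.7338] t 39.35
[0.001, -0.001, 0.098] turn z -0.0 -> [0.461, -0.415, 0.103, 163.734]
```

View pics/tray9.png

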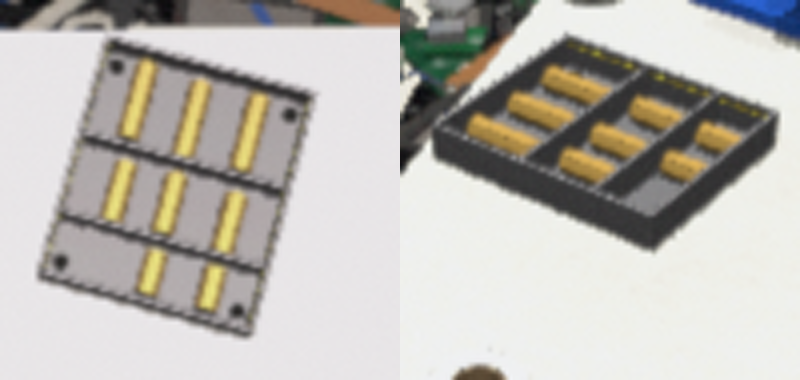

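step_arm:
  commands:
    - {"travel": [0.001,-0.001,0.04],"turn": [0,0,0]}
    - {"travel": [0.001,-0.001,0.08],"turn": [0,0,0]}
    - {"travel": [0.001,-0.001,0.098],"turn": [0,0,0]}
    - {"travel": [0.001,-0.001,0.098],"turn": [0,0,0]}
    - {"travel": [0.001,-0.001,0.098],"turn": [0,0,0]}

```text
time: 39.85
position: [0.4613, -0.4155, 0.1035]
tool_rot: [0.445, 3.109, -0.0]
ft_force: [0.1, 0.1, 0.2]
grip_width: 0.5
grip_force: 0.0
```

step_arm:
  commands:
    - {"travel": [0,0,0],"turn": [0,0,0]}
    - {"travel": [0,0,0],"turn": [0,0,0]}
    - {"travel": [0,0,0],"turn": [0,0,0]}
    - {"travel": [0,0,0],"turn": [0,0,0]}
    - {"travel": [0,0,0],"turn": [0,0,0]}
  gripper: 0.0
  force: 50

```text
time: 40.35
position: [0.4606, -0.4158, 0.1031]
tool_rot: [0.446, 3.11, -0.001]
ft_force: [-0.1, 0.6, 1.3]
grip_width: 0.179
grip_force: 50.0
```

step_arm:
  commands:
    - {"travel": [0,0,-0.015],"turn": [0,0,0]}
    - {"travel": [0,0,-0.035],"turn": [0,0,0]}
    - {"travel": [0,0,-0.062],"turn": [0,0,0]}
    - {"travel": [0,0,-0.062],"turn": [0,0,0]}
    - {"travel": [0,0,-0.062],"turn": [0,0,0]}

```text
time: 40.85
position: [0.4608, -0.4155, 0.1654]
tool_rot: [0.445, 3.109, -0.002]
ft_force: [-0.3, 0.9, -2.6]
grip_width: 0.185
grip_force: 50.0
```

```bash
python3 -c "
from p import *
plan([(.5761,-.1166,.165,163.7)])"
```

```text
at [  0.4608  -0.4155   0.1654 163.7017] t 40.85
[-0.013, 0.16, 0.0] turn z 0.0 -> [0.518, -0.266, 0.165, 163.702]
[-0.014, 0.159, 0.0] turn z 0.0 -> [0.576, -0.117, 0.165, 163.702]
```

step_arm:
  commands:
    - {"travel": [-0.002,0.025,0],"turn": [0,0,0]}
    - {"travel": [-0.005,0.06,0],"turn": [0,0,0]}
    - {"travel": [-0.008,0.095,0],"turn": [0,0,0]}
    - {"travel": [-0.011,0.13,0],"turn": [0,0,0]}
    - {"travel": [-0.013,0.16,0],"turn": [0,0,0]}

```text
time: 41.35
position: [0.5177, -0.2631, 0.1634]
tool_rot: [-0.443, -3.108, -0.002]
ft_force: [1.0, 0.3, -1.4]
grip_width: 0.178
grip_force: 50.0
```

step_arm:
  commands:
    - {"travel": [-0.003,0.035,0],"turn": [0,0,0]}
    - {"travel": [-0.006,0.07,0],"turn": [0,0,0]}
    - {"travel": [-0.009,0.105,0],"turn": [0,0,0]}
    - {"travel": [-0.012,0.135,0],"turn": [0,0,0]}
    - {"travel": [-0.014,0.159,0],"turn": [0,0,0]}

```text
time: 41.85
position: [0.5756, -0.1144, 0.1634]
tool_rot: [-0.442, -3.108, -0.001]
ft_force: [-1.2, -0.7, -0.4]
grip_width: 0.18
grip_force: 50.0
```

step_arm:
  commands:
    - {"travel": [0,0,0],"turn": [0,0,0]}
    - {"travel": [0,0,0],"turn": [0,0,0]}
    - {"travel": [0,0,0],"turn": [0,0,0]}
    - {"travel": [0,0,0],"turn": [0,0,0]}
    - {"travel": [0,0,0],"turn": [0,0,0]}

```text
time: 42.35
position: [0.5757, -0.1181, 0.1644]
tool_rot: [-0.448, -3.109, 0.001]
ft_force: [0.6, 0.3, -1.1]
grip_width: 0.181
grip_force: 50.0
```

Run:
```python
from p import *
t=ctrl.get_image('top');s=ctrl.get_image('side');q=now()
a=cv2.resize(s[120:220,220:350,::-1],None,fx=6,fy=6,interpolation=cv2.INTER_CUBIC)
z=q[2]-.033
M=np.vstack([box(.213,.188,0)[::2],box(.209,.184,0)[::2]+[0,0,.014]])
def pl(P,c): cv2.polylines(a,[cv2.convexHull(np.int32((proj('side',P)+.5-[220,120])*6))],True,c,1)
pl(place(M,(q[0],q[1],np.radians(TR[2])),z),(0,0,255));pl(place(box(.193,.168,.03),(TR[0],TR[1],np.radians(TR[2])),Z0),(0,200,0))
cv2.imwrite('pics/lid10.png',a);plan([(.5761,-.1166,.14,163.7)])
```

```text
at [ 5.759000e-01 -1.176000e-01  1.646000e-01  1.636283e+02] t 42.45
[0.0, 0.001, 0.025] turn z -0.0 -> [0.576, -0.117, 0.14, 163.628]
```

View pics/lid10.png

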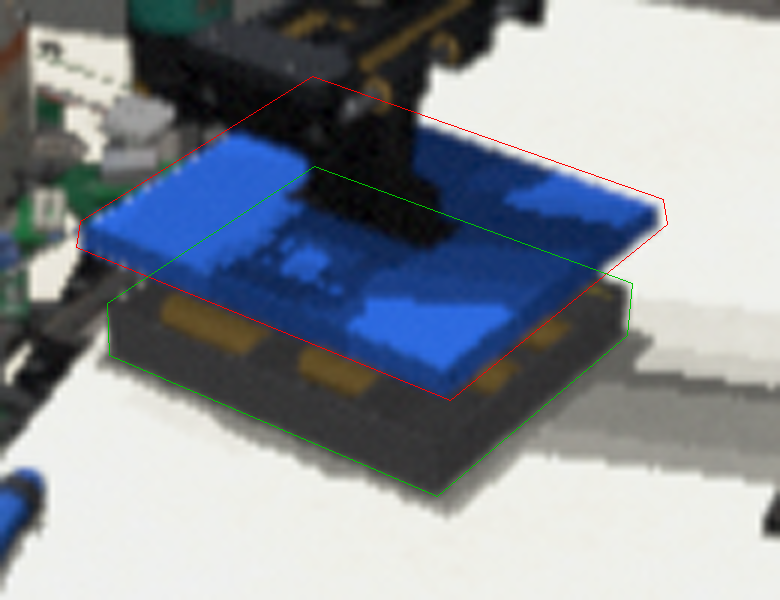

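step_arm:
  commands:
    - {"travel": [0,0,0.005],"turn": [0,0,0]}
    - {"travel": [0,0,0.011],"turn": [0,0,0]}
    - {"travel": [0,0,0.017],"turn": [0,0,0]}
    - {"travel": [0,0,0.022],"turn": [0,0,0]}
    - {"travel": [0,0,0.025],"turn": [0,0,0]}

```text
time: 42.95
position: [0.5757, -0.1168, 0.1388]
tool_rot: [-0.445, -3.109, -0.0]
ft_force: [0.1, -0.8, -1.3]
grip_width: 0.183
grip_force: 50.0
```

step_arm:
  commands:
    - {"travel": [0,0,0.002],"turn": [0,0,0]}
    - {"travel": [0,0,0.004],"turn": [0,0,0]}
    - {"travel": [0,0,0.006],"turn": [0,0,0]}
    - {"travel": [0,0,0.008],"turn": [0,0,0]}
    - {"travel": [0,0,0.01],"turn": [0,0,0]}

```text
time: 43.45
position: [0.5761, -0.1169, 0.1296]
tool_rot: [0.445, 3.11, -0.0]
ft_force: [0.2, 0.2, -1.6]
grip_width: 0.175
grip_force: 50.0
```

step_arm:
  commands:
    - {"travel": [0,0,0.002],"turn": [0,0,0]}
    - {"travel": [0,0,0.004],"turn": [0,0,0]}
    - {"travel": [0,0,0.006],"turn": [0,0,0]}
    - {"travel": [0,0,0.007],"turn": [0,0,0]}
    - {"travel": [0,0,0.007],"turn": [0,0,0]}

```text
time: 43.95
position: [0.5761, -0.1169, 0.1231]
tool_rot: [-0.445, -3.11, 0.001]
ft_force: [-2.5, -0.5, 3.0]
grip_width: 0.177
grip_force: 50.0
```

step_arm:
  commands:
    - {"travel": [0,0,0.001],"turn": [0,0,0]}
    - {"travel": [0,0,0.002],"turn": [0,0,0]}
    - {"travel": [0,0,0.002],"turn": [0,0,0]}
    - {"travel": [0,0,0.002],"turn": [0,0,0]}

```text
time: 44.35
position: [0.5761, -0.1169, 0.1231]
tool_rot: [-0.446, -3.11, 0.003]
ft_force: [-7.8, -0.5, 15.6]
grip_width: 0.18
grip_force: 50.0
```

step_arm:
  commands:
    - {"travel": [0,0,-0.002],"turn": [0,0,0]}
    - {"travel": [0,0,-0.002],"turn": [0,0,0]}
    - {"travel": [0,0,-0.002],"turn": [0,0,0]}

```text
time: 44.65
position: [0.5765, -0.1169, 0.1231]
tool_rot: [0.445, 3.109, -0.0]
ft_force: [-0.4, 0.7, 4.6]
grip_width: 0.177
grip_force: 50.0
```

step_arm:
  commands:
    - {"travel": [0,0,0],"turn": [0,0,0]}
    - {"travel": [0,0,0],"turn": [0,0,0]}
    - {"travel": [0,0,0],"turn": [0,0,0]}
    - {"travel": [0,0,0],"turn": [0,0,0]}
    - {"travel": [0,0,0],"turn": [0,0,0]}
  gripper: 0.5

```text
time: 45.15
position: [0.5759, -0.1168, 0.1224]
tool_rot: [-0.445, -3.11, -0.0]
ft_force: [0.7, 0.5, -0.1]
grip_width: 0.481
grip_force: 0.0
```

step_arm:
  commands:
    - {"travel": [0,0,-0.02],"turn": [0,0,0]}
    - {"travel": [0,0,-0.05],"turn": [0,0,0]}
    - {"travel": [0,0,-0.09],"turn": [0,0,0]}
    - {"travel": [0,0,-0.1],"turn": [0,0,0]}
    - {"travel": [0,0,-0.1],"turn": [0,0,0]}

```text
time: 45.65
position: [0.5772, -0.1168, 0.2244]
tool_rot: [0.445, 3.106, -0.001]
ft_force: [-0.4, 0.4, -0.4]
grip_width: 0.497
grip_force: 0.0
```

step_arm:
  commands:
    - {"travel": [0,-0.04,0],"turn": [0,0,0]}
    - {"travel": [0,-0.09,0],"turn": [0,0,0]}
    - {"travel": [0,-0.14,0],"turn": [0,0,0]}
    - {"travel": [0,-0.18,0],"turn": [0,0,0]}
    - {"travel": [0,-0.22,0],"turn": [0,0,0]}

```text
time: 46.15
position: [0.5124, -0.3299, 0.2205]
tool_rot: [-0.447, -3.107, -0.001]
ft_force: [0.7, 0.6, -0.2]
grip_width: 0.499
grip_force: 0.0
```

step_arm:
  commands:
    - {"travel": [0,0,0],"turn": [0,0,0]}
    - {"travel": [0,0,0],"turn": [0,0,0]}
    - {"travel": [0,0,0],"turn": [0,0,0]}
    - {"travel": [0,0,0],"turn": [0,0,0]}

```text
time: 46.55
position: [0.5149, -0.326, 0.2223]
tool_rot: [-0.441, -3.11, -0.001]
ft_force: [-0.1, -0.4, 0.8]
grip_width: 0.503
grip_force: 0.0
```

Run:
```python
from p import *
o=[]
M=np.vstack([box(.213,.188,0)[::2],box(.209,.184,0)[::2]+[0,0,.014]])
for n,(x,y) in(('side',(225,135)),('top',(255,155))):
    a=cv2.resize(ctrl.get_image(n)[y:y+110,x:x+110,::-1],None,fx=3.6,fy=3.6,interpolation=cv2.INTER_CUBIC)
    for P,c in((place(M,(TR[0],TR[1],np.radians(TR[2])),.09),(0,0,255)),):
        cv2.polylines(a,[cv2.convexHull(np.int32((proj(n,P)+.5-[x,y])*3.6))],True,c,1)
    o.append(a)
cv2.imwrite('pics/fin.png',np.hstack(o))
```

```text
(no output)
```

View pics/fin.png

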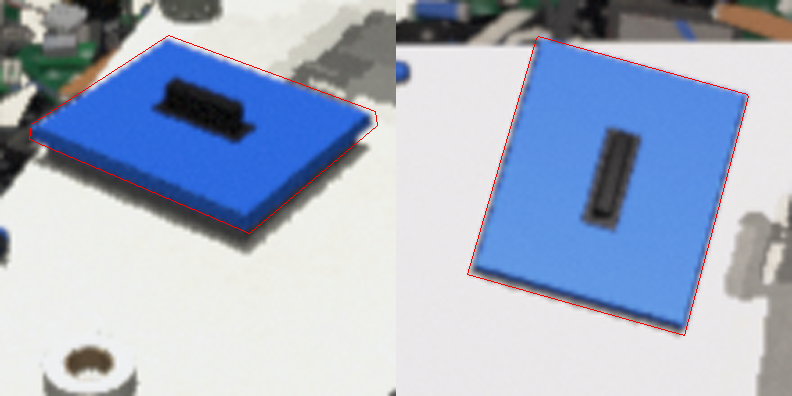

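The picture shows the lid lying level on the predicted seated outline: side corners at (30,138), (247,232) and (377,122), and the top view matches too.

```bash
python3 -c "
from bench import ctrl
print(ctrl.close_job())"
```

```text
the job is handed in; nothing more can be done
None
```

All eight spacers present (two short, three medium, three long) lie flat in their own rows, the lid is seated on the tray with a firm stop at the expected height, and the job is handed in at about 47 s.

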